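Set up the coil test bench

ROBOT

A 6-joint arm with a two-finger parallel gripper is mounted at the origin on the work surface. World frame = base frame: x ahead of the robot, y to its left, z up, the work surface at z = 0. Lengths are in m, angles in rad, forces in N, time in s.
With the tool pointing down it reaches from about 0.275 to 0.85 m from the base axis. Payload 5.2 kg.
Tool frame: the origin (TCP) lies at the very end of the fingers, on their centre line; the grasp point (between the pads) lies env.tcp_to_grasp behind it (env.tcp_to_grasp is the distance from the TCP to the grasp point, in m); x points along the fingers, z is the direction in which the jaws open and shut, and the axes are right-handed (so a half turn about x gives the same grasp; the last joint's range is limited). The gripper opens to 85 mm and grips with 20 to 120 N. Pads are 22 mm wide; open, the fingers measure 114 mm over their backs; the gripper's body (76 mm by 85 mm) begins 54 mm behind the grasp point. The pads swing forward as they close: fully open they stand 13 mm farther back than shut.
Start: joints at [-1.521, 0.259, 1.535, -0, 1.348, -0.203], TCP at [0.138, -0.533, 0.231] pointing down, gripper open.
Joint ranges: [-3.14, 3.14], [-0.91, 2.08], [0.19, 2.58], [-1.22, 4.36], [0.22, 2.71], [-3.12, 3.12]. Speed limits (rad/s): [2.57, 2.57, 3.14, 3.14, 3.14, 3.14].

INTERFACE

Orientations are given as a unit quaternion [w, x, y, z].
In Python, from rig import env gives the robot as it stands.
- The arm moves only by the tool step_arm, never from a script. Its argument "increments" is a list of rows, each a list of 3 entries, a list of its own where there are three numbers: the finger opening in mm, from 0 to 85.4, then the shift along the tool's x, y, z in mm, then the turn about the tool's x in degrees. A call has exactly 5 rows; each row is the pose to reach, as a shift and turn from the pose commanded when the call began, along the tool's axes at that moment; what a row does not reach only later rows make up. A row lasts 1/8 s, in which the tool goes at most 62.5 mm and 10.7 degrees, less where a joint would pass 70% of its speed; a pose out of reach is approached as far as the arm can. A call with a gripper value outside its range is refused whole. The fingers move at their own pace and stop on an object; "force" is the grip in N (left out, the last holds). Time passes only in rows, so rows that repeat a pose let the fingers close, or fill a call up. It gives the time, the measured TCP pose, the force and the opening at its end, in the units of the state.
- env.get_state(): the state, without advancing time (a new reading comes with each control period).
- env.camera(name): name is "scene" or "top"; returns (picture, depth): 384x512x3 uint8, blue, green, red; 384x512 float32, m along the optical axis (not along the pixel's ray), 0 where there is no reading.
- env.get_calibration(name): a dict with "K" (3x3 intrinsics, pixels), "k1" (the pictures are not rectified: a ray, as slopes to the right and down, at radius r is drawn at 1 + k1 r^2 times it, then the intrinsics apply), "R" (3x3) and "t" (3): a world point X has camera coordinates R X + t. Camera axes: x right, y down, z forward; pixel columns grow to the right and rows downward; lengths in m; the calibration is good to about 2 mm. A picture is of the moment at which its call begins. get_calibration takes no time and is no camera call.
- env.sign_off(): hands the job in, once; it reports no verdict.
Trained networks look in the newest picture that a camera, given by its name, has taken for a name from the list of things; names that differ only in an ending like _2 or _b are one class to them, and where a whole thing is asked for, a point or a joint stands for the part that bears it (a point fixed in the world has none). Each returns a list of dicts, best first, with "conf" (0 to 1); they miss things now and then, are a little off and sometimes report something else, mostly with a low value. They report only what shows in the picture. A call takes as long as a camera call. They do not tell look-alikes from the thing itself.
- env.boxes_of(label, camera): "rect" ([centre column, centre row, width, height] in pixels, round what is visible of it).
The state is a dict: "clock": time; "joint_positions": joint angles; "dq": joint speeds; "tau": joint torques, N m; "tool_pos": TCP position; "eef_rot": TCP orientation; "ft_force": force on the tool from outside, world axes, zero at the start; "wrist_torque": the same for the moment, N m; "gripper_width": finger opening in m.
Only numpy, scipy, OpenCV 4.12 (cv2) and the standard library are available. Lean on these libraries where they do the work, as an engineer would, in place of code of your own. Each camera call takes 0.05 s, during which the arm holds its last target.

TASK

Set up the bench for the coil test: stand the wound bobbin on the middle of the tester's round plate and lay the round ferrite cap centred on top of it. Left of the tester (your left as you face its display edge, from the robot's side), stand the E-core legs up on the table, parallel to the tester's side, level with its middle and two fingers' width (35 mm) away from it, and close it with the flat ferrite bar laid squarely along the top of its legs. Stand the wire spool upright on the wire stand, midway between the two posts, then leave everything standing free.

Things in the scene. Friction and masses are not known exactly. Their poses are not given: they have to be found in the camera images.
- bobbin: Small wound coil bobbin standing upright, loose: copper winding between two cream plastic round flanges with a dark bore, widest diameter 40 mm, 30 mm tall, about 60 g. Origin: centre of its underside; z up.
- cap: Round ferrite cap, loose, lying flat: plain dark solid disc, diameter 46 mm, 14 mm thick, about 100 g. Origin: centre of its underside; z up. Lay it as it lies, not turned over.
- ecore: Dark ferrite E-core, loose, on its back with three legs up: 56 mm long (its x), 22 mm wide (its y), 28 mm tall; back 9 mm thick, legs 19 mm tall, middle leg 16 mm long in x, end legs 9 mm, all the full 22 mm wide: grip it by this width. About 120 g. Origin: centre of its underside; z up. Both ends alike.
- bar: Flat dark ferrite bar, loose, lying flat: 56 mm long (its x), 22 mm wide (its y), 10 mm thick, about 60 g. Origin: centre of its underside; z up. Both ends are alike.
- spool: Wire spool standing upright, loose: white wound body between two blue round flanges 50 mm in diameter and 6 mm thick, 50 mm tall in all, body between the flanges 42 mm in diameter; about 150 g. Origin: centre of its underside; z up.
- tester: Coil tester, fixed: grey box 100 x 100 mm, 30 mm tall, round aluminium plate (56 mm) on its top centre, plate top 33 mm above the table. Front edge, roughly towards the robot: display and two buttons; back edge: two brass posts, 10 mm tall, at x 41, y +-35 mm. Origin: under the plate centre, at table level; x from front to back, y to its left. Left face at y +50, so the E-core's centre belongs at y 96, x 0.
- stand: Wire stand, fixed: dark steel base plate 70 mm (its x) by 150 mm (its y), top face 8 mm above the table, with two upright 12 mm posts at y +-62 mm, x 0, whose 16 mm ball tops reach 68 mm above the table. Origin: midway between the posts, at table level; x points roughly away from the robot. The spool belongs on the plate at x 0, y 0.
Things that resemble listed ones, but are neither listed nor needed, are in the scene too. Leave any purple or turquoise look-alike of the bobbin alone. Leave any red look-alike of the bar alone.

How it is judged:
By the outcome, as a careful person would: the job done as asked, in the order asked, and still so for the second after the job is handed in, with the robot touching nothing.
It also fails if it takes over 128 s, if anything falls off the work surface, if the arm or the gripper's body presses on something with over 40 N, if the wrist force passes 120 N, or if a joint passes its speed limit or range.

## Working session

There is one attempt and no reset: what is moved stays moved. The work goes in short steps, Python scripts to look and compute and a tool call to move; the robot and the scene stay as the last step left them, time stands still between calls to the robot, and variables do not carry over. Pictures are saved under pics/ and viewed, and the job is handed in when it is done.

Besides the shell and the picture viewer there is one more tool, called after "Emit:" as a command line: name --argument value ..., lists and objects as JSON in quotes. step_arm: Moves the arm, as the interface text tells. Its arguments: {"type":"object","properties":{"increments":{"type":"array"},"force":{"type":"number"}},"required":["increments"]}

```bash
ls; mkdir -p pics
cat > h.py <<'E'
import numpy as np, cv2
from rig import env
def cal(n):
    c=env.get_calibration(n); return np.array(c["K"]),float(c["k1"]),np.array(c["R"]),np.array(c["t"])
def ray(n,u,v):
    K,k1,R,t=cal(n); d=np.array([k1,0,0,0,0.])
    p=cv2.undistortPoints(np.array([[[u,v]]],float),K,d)[0,0]
    return p
def pix(n,u,v,z):  # pixel -> world at depth along axis
    K,k1,R,t=cal(n); p=ray(n,u,v); return R.T@(np.array([p[0]*z,p[1]*z,z])-t)
def plane(n,u,v,h): # intersect with world z=h
    K,k1,R,t=cal(n); p=ray(n,u,v); c=-R.T@t; d=R.T@np.array([p[0],p[1],1]); s=(h-c[2])/d[2]; return c+s*d
def proj(n,X):
    K,k1,R,t=cal(n); q,_=cv2.projectPoints(np.atleast_2d(np.array(X,float)),cv2.Rodrigues(R)[0],t,K,np.array([k1,0,0,0,0.])); return q[:,0]
def cloud(n,dep):
    K,k1,R,t=cal(n); H,W=dep.shape
    uu,vv=np.meshgrid(np.arange(W),np.arange(H)); pts=np.stack([uu,vv],-1).reshape(-1,1,2).astype(float)
    p=cv2.undistortPoints(pts,K,np.array([k1,0,0,0,0.]))[:,0]; z=dep.reshape(-1,1)
    X=(np.c_[p*z,z]-t)@R; X[z[:,0]==0]=np.nan
    return X.reshape(H,W,3)
E
python3 - <<'E'
from h import *
for n in("scene","top"):
    p,d=env.camera(n); cv2.imwrite(f"pics/{n}0.png",p); np.save(f"{n}0d.npy",d); np.save(f"{n}0p.npy",p)
    K,k1,R,t=cal(n); print(n,K.round(1).tolist(),k1,(-R.T@t).round(3))
    for l in "bobbin cap ecore bar spool tester stand".split():
        print(l,[(round(b["conf"],2),np.round(b["rect"]).astype(int).tolist()) for b in env.boxes_of(l,n)])
s=env.get_state();print({k:np.round(v,3).tolist() for k,v in s.items()},env.tcp_to_grasp)
E
```

```text
pics
scene [[385.4, 0.0, 254.3], [0.0, 385.4, 191.9], [0.0, 0.0, 1.0]] 0.027348959980920257 [ 1.104 -0.463  0.569]
bobbin [(0.71, [182, 208, 16, 28]), (0.63, [218, 214, 14, 22]), (0.63, [144, 206, 19, 19])]
cap [(0.66, [328, 150, 19, 14])]
ecore [(0.64, [292, 166, 15, 18])]
bar [(0.78, [76, 245, 20, 13]), (0.63, [120, 242, 13, 16]), (0.45, [193, 252, 67, 60])]
spool [(0.92, [263, 186, 23, 27])]
tester [(0.89, [192, 255, 66, 58])]
stand [(0.67, [332, 181, 55, 44])]
top [[419.9, 0.0, 246.5], [0.0, 419.9, 188.7], [0.0, 0.0, 1.0]] 0.004995108026196301 [0.347 0.005 1.217]
bobbin [(0.72, [282, 192, 12, 16]), (0.54, [308, 215, 17, 13]), (0.48, [330, 234, 19, 13])]
cap [(0.61, [132, 212, 16, 17])]
ecore [(0.72, [184, 207, 15, 16]), (0.4, [236, 193, 15, 18])]
bar [(0.74, [357, 209, 14, 20]), (0.69, [388, 226, 11, 23])]
spool [(0.85, [237, 193, 18, 20]), (0.51, [179, 162, 55, 20])]
tester [(0.96, [322, 162, 35, 42])]
stand [(0.67, [178, 164, 52, 25])]
{'clock': 0.8, 'joint_positions': [-1.521, 0.259, 1.535, -0.0, 1.348, -0.203], 'dq': [0.0, -0.002, -0.001, -0.0, -0.001, -0.0], 'tau': [0.0, -44.586, -29.088, -0.0, 0.001, 0.0], 'tool_pos': [0.138, -0.533, 0.231], 'eef_rot': [0.559, 0.433, 0.559, -0.433], 'ft_force': [0.301, -0.496, -0.034], 'wrist_torque': [0.019, 0.001, 0.041], 'gripper_width': 0.085} 0.0187
```

Run:
```python
from h import *
p=np.load("top0p.npy"); c=p[120:270,95:425]; cv2.imwrite("pics/topc.png",cv2.resize(c,None,fx=2.4,fy=2.4,interpolation=2))
p=np.load("scene0p.npy"); c=p[120:300,50:370]; cv2.imwrite("pics/scc.png",cv2.resize(c,None,fx=2.5,fy=2.5,interpolation=2))
```

```text
(no output)
```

View pics/top0.png

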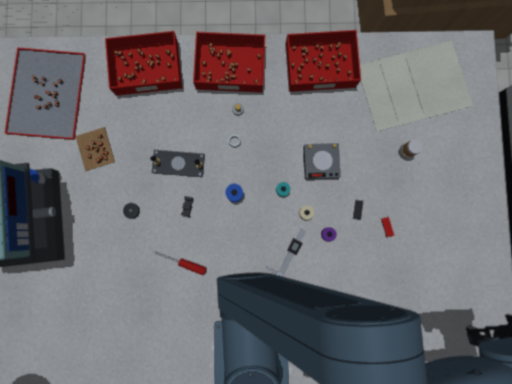

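View pics/topc.png

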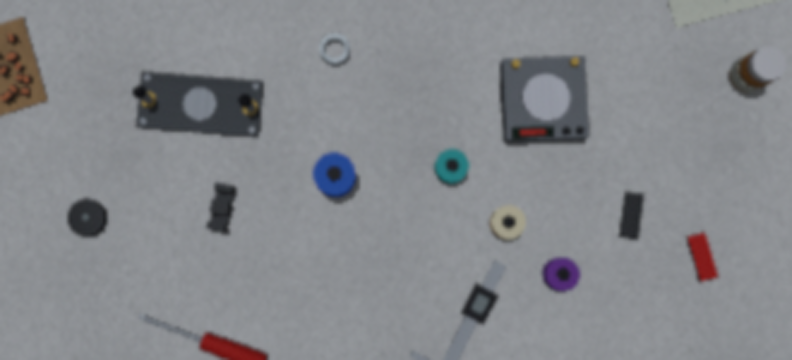

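View pics/scc.png

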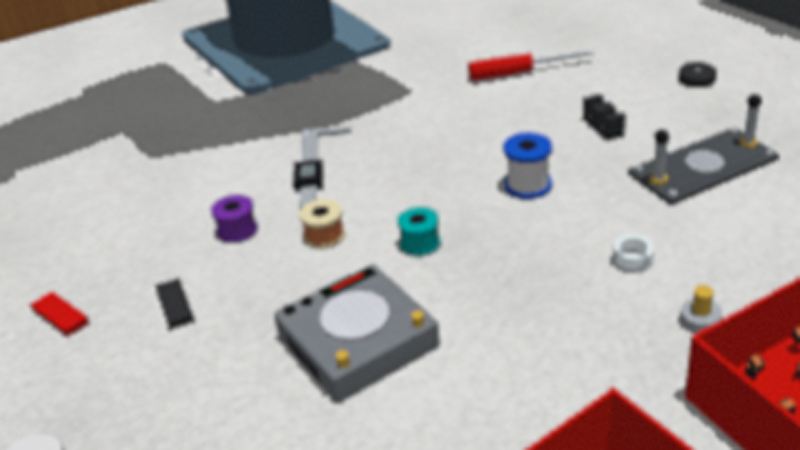

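Run:
```python
from h import *
for n,pts in (("top",dict(bobbin=(307,213),cap=(132,211),ecore=(187,207),bar=(358,210),spool=(235,193),tester=(322,160),stand=(178,164))),("scene",dict(bobbin=(178,205),tester=(192,245)))):
    d=np.load(n+"0d.npy"); X=cloud(n,d)
    f=X[...,2]; print(n,"table z",np.nanmedian(f[240:260,120:150]) if n=="top" else 0, np.nanstd(f[225:240,150:170]), (d==0).mean())
    for k,(u,v) in pts.items():
        print(k,X[v,u].round(4)); print((f[v-9:v+10:2,u-10:u+11:2]*1000).round(0).tolist() if k in("ecore","bobbin") else "")
```

```text
top table z -0.001184277452353704 0.0024286912796282712 0.003962198893229167
bobbin [ 0.4004 -0.1678  0.029 ]
[[-0.0, -0.0, -2.0, -2.0, -1.0, 1.0, 1.0, -4.0, 3.0, 1.0, 0.0], [-2.0, -1.0, -1.0, 28.0, 31.0, 30.0, 30.0, nan, 2.0, -2.0, 4.0], [-3.0, 4.0, 30.0, 29.0, 29.0, 29.0, 31.0, 33.0, -1.0, 2.0, 0.0], [1.0, 8.0, 31.0, 29.0, 30.0, 33.0, 29.0, 30.0, 29.0, -2.0, -1.0], [-1.0, 7.0, 29.0, 27.0, 30.0, 29.0, 32.0, 29.0, 35.0, -3.0, 3.0], [-1.0, 2.0, 31.0, 27.0, 30.0, 31.0, 28.0, 31.0, 31.0, -1.0, 2.0], [0.0, -2.0, 28.0, 31.0, 30.0, 27.0, 31.0, 30.0, -1.0, 2.0, 2.0], [0.0, -4.0, 1.0, 31.0, 29.0, 29.0, 34.0, -1.0, 2.0, 1.0, 2.0], [1.0, -3.0, 3.0, 0.0, 2.0, -3.0, -1.0, -3.0, -0.0, 2.0, 6.0], [-1.0, -2.0, 2.0, -1.0, 1.0, -3.0, -1.0, 1.0, -3.0, -0.0, -0.0]]
cap [0.4141 0.3328 0.0075]

ecore [0.4224 0.1723 0.0236]
[[-2.0, -0.0, -4.0, -2.0, 23.0, 25.0, 23.0, 26.0, 3.0, -1.0, -1.0], [0.0, -1.0, 2.0, -3.0, 7.0, 6.0, 4.0, 15.0, -5.0, 2.0, -3.0], [2.0, -1.0, 0.0, -2.0, 8.0, 15.0, 7.0, 9.0, 2.0, 2.0, 0.0], [-2.0, -1.0, -4.0, 24.0, 27.0, 25.0, 25.0, 8.0, 1.0, -1.0, -3.0], [-1.0, 4.0, 1.0, 28.0, 28.0, 2
[... 560 characters left out ...]
653  0.0305]
[[0.0, 4.0, 4.0, 4.0, 5.0, -2.0, -1.0, -1.0, 2.0, -0.0, -0.0], [-1.0, 5.0, 5.0, 6.0, 6.0, -1.0, -1.0, -1.0, -0.0, -0.0, -0.0], [1.0, 3.0, 2.0, 29.0, 30.0, 28.0, 31.0, 29.0, 31.0, -0.0, 0.0], [1.0, 5.0, 29.0, 30.0, 29.0, 30.0, 30.0, 29.0, 29.0, 30.0, 1.0], [1.0, 29.0, 29.0, 28.0, 28.0, 32.0, 30.0, 30.0, 29.0, 31.0, 0.0], [-0.0, 28.0, 29.0, 31.0, 29.0, 29.0, nan, 29.0, 29.0, 26.0, -0.0], [-0.0, 1.0, 28.0, 29.0, 27.0, 30.0, 30.0, 30.0, 25.0, 19.0, -2.0], [-0.0, -0.0, 21.0, 25.0, 26.0, 26.0, 24.0, 22.0, 20.0, 13.0, 2.0], [-0.0, 0.0, 14.0, 18.0, 19.0, 19.0, 18.0, 16.0, 13.0, 11.0, 0.0], [-1.0, -1.0, 4.0, 10.0, 13.0, 11.0, 11.0, 10.0, 10.0, 4.0, -3.0]]
tester [ 0.5544 -0.211   0.0326]
```

```bash
cat > fit.py <<'E'
from h import *
from scipy.optimize import minimize
def cyl(r,z0,z1):
    a=np.linspace(0,2*np.pi,48,endpoint=False); return [np.array([[r*np.cos(t),r*np.sin(t),z] for z in(z0,z1) for t in a])]
def box(x,y,z0,z1,cx=0,cy=0): return [np.array([[cx+i*x/2,cy+j*y/2,z] for i in(-1,1) for j in(-1,1) for z in(z0,z1)])]
M=dict(bobbin=cyl(.02,.0,.03),cap=cyl(.023,0,.014),ecore=box(.056,.022,0,.009)+box(.016,.022,0,.028)+box(.009,.022,0,.028,.0235)+box(.009,.022,0,.028,-.0235),
 bar=box(.056,.022,0,.01),spool=cyl(.025,0,.006)+cyl(.025,.044,.05)+cyl(.021,0,.05),tester=box(.1,.1,0,.03),stand=box(.07,.15,0,.008))
def render(n,hulls,p,roi,S=8,zoff=0):
    x0,y0,w,h=roi; c,s=np.cos(p[2]),np.sin(p[2]); im=np.zeros((h*S,w*S),np.uint8)
    for H in hulls:
        X=np.c_[c*H[:,0]-s*H[:,1]+p[0],s*H[:,0]+c*H[:,1]+p[1],H[:,2]+zoff]
        q=(proj(n,X)-[x0,y0]+.5)*S-.5
        cv2.fillConvexPoly(im,cv2.convexHull(np.round(q*16).astype(np.int32)),255,shift=4)
    return cv2.resize(im,(w,h),interpolation=cv2.INTER_AREA)/255.
def fit(n,name,O,roi,p0,yaw=True,zoff=0):
    x0,y0,w,h=roi; o=O[y0:y0+h,x0:x0+w].astype(float)
    f=lambda q: ((render(n,M[name],(p0[0]+q[0]*.01,p0[1]+q[1]*.01,p0[2]+(q[2]*.2 if yaw else 0)),roi,zoff=zoff)-o)**2).sum()
    best=None
    st=np.array([[0,0,0],[1,0,0],[0,1,0],[0,0,1.]])*.6
    for k in range(3):
        r=minimize(f,best.x if best is not None else np.zeros(3),method="Nelder-Mead",options=dict(initial_simplex=(best.x if best is not None else 0)+st/(k+1),xatol=1e-3,fatol=1e-3))
        best=r
    q=best.x; return np.array([p0[0]+q[0]*.01,p0[1]+q[1]*.01,p0[2]+q[2]*.2*yaw]),best.fun,o.sum()
def roi_of(n,name,p,m=5,zoff=0):
    X=np.vstack(M[name]); c,s=np.cos(p[2]),np.sin(p[2])
    q=proj(n,np.c_[c*X[:,0]-s*X[:,1]+p[0],s*X[:,0]+c*X[:,1]+p[1],X[:,2]+zoff])
    a=np.floor(q.min(0)).astype(int)-m; b=np.ceil(q.max(0)).astype(int)+m; return a[0],a[1],b[0]-a[0],b[1]-a[1]
def hmask(n,d,th):
    f=np.nan_to_num(cloud(n,d)[...,2],nan=0.0); f=cv2.medianBlur(f.astype(np.float32),3); return f>th
E
python3 - <<'E'
from fit import *
I=dict(bobbin=(.4,-.167,0),cap=(.414,.332,0),ecore=(.42,.172,1.4),bar=(.408,-.317,1.45),spool=(.46,.035,0),tester=(.55,-.214,.0),stand=(.55,.2,.0))
I={k:(np.array(v)) for k,v in I.items()}
for n in("top","scene"):
    d=np.load(n+"0d.npy"); p=np.load(n+"0p.npy").astype(int)
    for k,p0 in I.items():
        th=.005 if k!="stand" else .004
        O=hmask(n,d,th)
        if k in("bar","cap","stand","ecore"): O=(p.sum(2)<255) if k!="stand" else O
        roi=roi_of(n,k,p0)
        r,c,s=fit(n,k,O,roi,p0,yaw=k in("ecore","bar","tester","stand"))
        x0,y0,w,h=roi; print(n,k,(r[:2]*1000).round(1),round(np.degrees(r[2]),1),"cost",round(c,1),"area",s)
E
```

```text
top bobbin [ 404.1 -167.5] 0.0 cost 10.8 area 162.0
top cap [415.4 335.1] 0.0 cost 11.0 area 207.0
top ecore [424.8 174.1] 168.1 cost 10.2 area 159.0
top bar [ 409.1 -317.5] 169.8 cost 12.7 area 149.0
top spool [462.4  38.6] 0.0 cost 10.2 area 262.0Traceback (most recent call last):
  File "<stdin>", line 11, in <module>
  File "fit.py", line 21, in fit
    r=minimize(f,best.x if best is not None else np.zeros(3),method="Nelder-Mead",options=dict(initial_simplex=(best.x if best is not None else 0)+st/(k+1),xatol=1e-3,fatol=1e-3))
    res = _minimize_neldermead(fun, x0, args, callback, bounds=bounds,
                               **options)
    fsim[j] = func(sim[j])
              ~~~~^^^^^^^^
    fx = function(np.copy(x), *(wrapper_args + args))
  File "fit.py", line 17, in <lambda>
    f=lambda q: ((render(n,M[name],(p0[0]+q[0]*.01,p0[1]+q[1]*.01,p0[2]+(q[2]*.2 if yaw else 0)),roi,zoff=zoff)-o)**2).sum()
                  ~~~~~~^^^^^^^^^^^^^^^^^^^^^^^^^^^^^^^^^^^^^^^^^^^^^^^^^^^^^^^^^^^^^^^^^^^^^^^^^^^^^^^^^^^^^^^
  File "fit.py", line 12, in render
    q=(proj(n,X)-[x0,y0]+.5)*S-.5
       ~~~~^^^^^
  File "h.py", line 14, in proj
    K,k1,R,t=cal(n); q,_=cv2.projectPoints(np.atleast_2d(np.array(X,float)),cv2.Rodrigues(R)[0],t,K,np.array([k1,0,0,0,0.])); return q[:,0]
             ~~~^^^
  File "h.py", line 4, in cal
    c=env.get_calibration(n); return np.array(c["K"]),float(c["k1"]),np.array(c["R"]),np.array(c["t"])
ValueError: time passes only in moves, steps and waits
```

```bash
python3 - <<'E'
from rig import env; import pickle
pickle.dump({n:env.get_calibration(n) for n in("top","scene")},open("cal.pkl","wb"))
E
sed -i 's/^def cal(n):/import pickle; CAL=pickle.load(open("cal.pkl","rb"))\ndef cal(n):/; s/c=env.get_calibration(n);/c=CAL[n];/' h.py
cat > run0.py <<'E'
from fit import *
I=dict(bobbin=(.404,-.167,0),cap=(.415,.334,0),ecore=(.424,.174,-.2),bar=(.409,-.317,-.17),spool=(.462,.038,0),tester=(.55,-.214,.0),stand=(.55,.2,-.05))
for n in("top","scene"):
    d=np.load(n+"0d.npy"); p=np.load(n+"0p.npy").astype(int)
    for k,p0 in I.items():
        th=.005 if k!="stand" else .004
        O=hmask(n,d,th)
        D=(p.sum(2)<255)
        for nm,o in(("h",O),("c",D)):
            if nm=="c" and k not in("bar","cap","ecore"): continue
            roi=roi_of(n,k,p0)
            r,c,s=fit(n,k,o,roi,p0,yaw=k in("ecore","bar","tester","stand"))
            print(n,k,nm,(r[:2]*1000).round(1),round(np.degrees(r[2]),1),"cost",round(c,1),"area",s)
E
python3 run0.py
```

```text
top bobbin h [ 404.1 -167.5] 0.0 cost 10.8 area 162.0
top cap h [417.  337.3] 0.0 cost 17.0 area 198.0
top cap c [415.5 335.1] 0.0 cost 11.1 area 207.0
top ecore h [426.5 175.3] -11.2 cost 10.7 area 160.0
top ecore c [424.5 174.1] -11.7 cost 11.1 area 159.0
top bar h [ 410.2 -317.9] -10.2 cost 11.7 area 152.0
top bar c [ 409.1 -317.5] -10.3 cost 13.1 area 149.0
top spool h [462.5  38.7] 0.0 cost 10.2 area 262.0
top tester h [ 551.3 -214.7] 0.9 cost 25.2 area 1269.0
top stand h [553.4 202.5] -5.2 cost 57.9 area 1210.0
scene bobbin h [ 398.4 -159.6] 0.0 cost 39.4 area 264.0
scene cap h [415.4 343.7] 0.0 cost 20.8 area 125.0
scene cap c [418.1 338. ] 0.0 cost 45.3 area 100.0
scene ecore h [423.7 182.6] -11.6 cost 22.3 area 203.0
scene ecore c [428.7 176.8] -19.7 cost 32.0 area 176.0
scene bar h [ 408.3 -314.6] -10.6 cost 31.7 area 175.0
scene bar c [ 410.7 -313.8] -11.6 cost 48.4 area 156.0
scene spool h [460.8  44.4] 0.0 cost 27.4 area 436.0
scene tester h [ 550.4 -210.3] 0.1 cost 151.9 area 2171.0
scene stand h [551.6 210.5] -5.3 cost 244.6 area 1089.0
```

Run:
```python
from fit import *
P=dict(bobbin=(.4035,-.167,0),cap=(.4155,.335,0),ecore=(.4245,.174,-.2),bar=(.409,-.3175,-.18),spool=(.462,.038,0),tester=(.551,-.214,.01),stand=(.553,.202,-.09))
for n,roi in(("top",(110,130,270,120)),("scene",(60,130,310,170))):
    x0,y0,w,h=roi; p=np.load(n+"0p.npy"); S=3 if n=="top" else 2.5
    for src in("c","h"):
        im=p if src=="c" else cv2.cvtColor((hmask(n,np.load(n+"0d.npy"),.005)*160).astype(np.uint8),cv2.COLOR_GRAY2BGR)
        c=cv2.resize(im[y0:y0+h,x0:x0+w],None,fx=S,fy=S,interpolation=cv2.INTER_NEAREST)
        for k,q in P.items():
            cc,s=np.cos(q[2]),np.sin(q[2])
            for H in M[k]:
                X=np.c_[cc*H[:,0]-s*H[:,1]+q[0],s*H[:,0]+cc*H[:,1]+q[1],H[:,2]]
                uv=(proj(n,X)-[x0,y0]+.5)*S-.5
                cv2.polylines(c,[cv2.convexHull(np.round(uv*16).astype(np.int32))],True,(0,255,0),1,shift=4)
        cv2.imwrite(f"pics/ov_{n}_{src}.png",c)
```

```text
(no output)
```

View pics/ov_top_c.png

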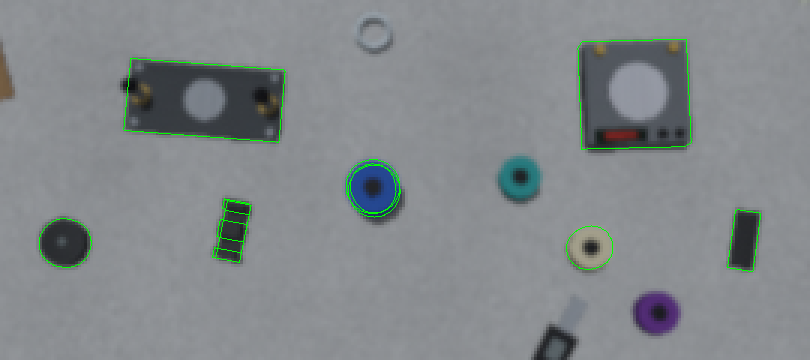

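View pics/ov_scene_c.png

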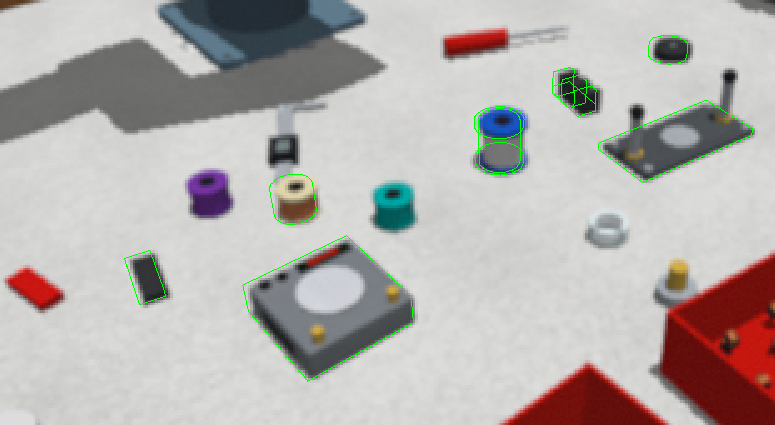

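View pics/ov_scene_h.png

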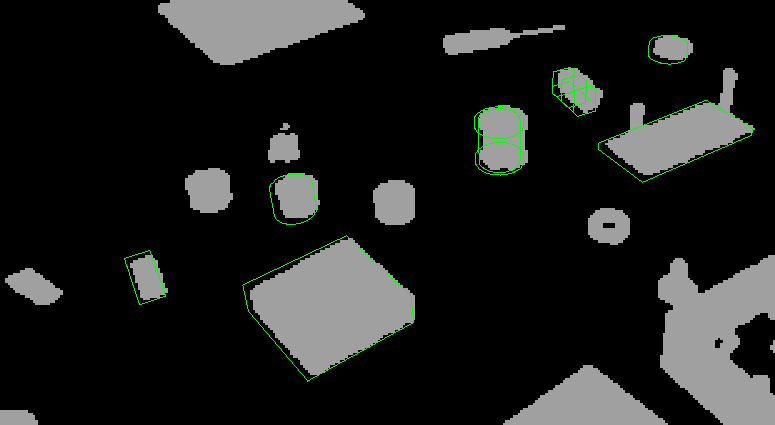

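```bash
cat >> fit.py <<'E'
M["btop"]=cyl(.02,.026,.03); M["stop"]=cyl(.025,.046,.05); M["plate"]=cyl(.028,.032,.033); M["disc"]=cyl(.014,.008,.0081)
def soft(p,obj,bg): # projection of colour on bg->obj axis
    v=np.array(obj,float)-bg; return np.clip(((p-np.array(bg,float))@v)/(v@v),0,1)
E
python3 - <<'E'
from fit import *
p=np.load("top0p.npy").astype(float)
for u,v in((303,211),(307,205),(300,205),(322,155),(322,150),(322,176),(340,160),(229,193),(235,186),(178,163),(190,170),(165,165),(220,205),(345,185),(358,210),(132,215),(187,200)): print((u,v),p[v,u])
E
```

```text
(303, 211) [129. 147. 151.]
(307, 205) [144. 152. 153.]
(300, 205) [149. 145. 142.]
(322, 155) [160. 150. 146.]
(322, 150) [117. 109. 105.]
(322, 176) [40. 40. 47.]
(340, 160) [138. 134. 131.]
(229, 193) [145.  71.  37.]
(235, 186) [144.  71.  36.]
(178, 163) [137. 128. 122.]
(190, 170) [65. 59. 56.]
(165, 165) [65. 60. 56.]
(220, 205) [146. 142. 139.]
(345, 185) [148. 145. 142.]
(358, 210) [45. 41. 39.]
(132, 215) [50. 46. 44.]
(187, 200) [40. 37. 36.]
```

```bash
cat > meas.py <<'E'
from fit import *
TB=(147,143,140)
# name: model, obj color, bg color, yaw?
SP=dict(tester=("tester",(95,90,88),TB,1),plate=("plate",(160,150,146),(95,88,86),0),stand=("stand",(65,60,56),TB,1),disc=("disc",(137,128,122),(65,60,56),0),
 bobbin=("btop",None,None,0),spool=("stop",None,None,0),cap=("cap",(48,44,42),TB,0),ecore=("ecore",(40,37,36),TB,1),bar=("bar",(45,41,39),TB,1))
def mask(name,p):
    hsv=p.astype(float)
    if name=="bobbin":  # yellowness: r-b
        dk=(p.max(2)<90); m=np.clip(((p[...,2]-p[...,0])+7)/35.,0,1); 
        return m
    if name=="spool": return np.clip((p[...,0]-p[...,2]-8)/90.,0,1)
    if name=="tester":  return ((p.sum(2)<340)).astype(float)
    m,o,b,y=SP[name]; return soft(p,o,b)
def measure(p,name,p0,zoff=0,n="top"):
    p=p.astype(float); O=mask(name,p); m=SP[name][0]; roi=roi_of(n,m,p0,m=3 if name in("plate","disc") else 4,zoff=zoff)
    if name in("plate","disc"): O[p.sum(2)>900]=1
    if name in("tester","bobbin","disc","plate"):  # fill holes
        b=(O>.5).astype(np.uint8); x0,y0,w,h=roi; bb=b[y0:y0+h,x0:x0+w]; cs,_=cv2.findContours(bb,cv2.RETR_EXTERNAL,cv2.CHAIN_APPROX_NONE)
        c=max(cs,key=cv2.contourArea); f=np.zeros_like(bb); cv2.drawContours(f,[c],-1,1,-1); inner=cv2.erode(f,np.ones((3,3),np.uint8))
        sub=O[y0:y0+h,x0:x0+w]; sub[inner>0]=1
        f2=cv2.dilate(f,np.ones((3,3),np.uint8)); sub[f2==0]=0
    r,c,s=fit(n,m,O,roi,p0,yaw=bool(SP[name][3]),zoff=zoff); return r,c,s
E
python3 - <<'E'
from meas import *
p=np.load("top0p.npy")
P=dict(bobbin=(.4035,-.167,0),cap=(.4155,.335,0),ecore=(.4245,.174,-.2),bar=(.409,-.3175,-.18),spool=(.462,.038,0),tester=(.551,-.214,.01),plate=(.551,-.214,.01),stand=(.553,.202,-.09),disc=(.553,.202,0))
for k,p0 in P.items():
    r,c,s=measure(p,k,p0); print(k,(r[:2]*1000).round(1),round(np.degrees(r[2]),1),round(c,1),round(s,1))
E
```

```text
bobbin [ 402.8 -165.4] 0.0 4.4 164.0
cap [415.7 335.4] 0.0 6.2 210.8
ecore [424.5 173.9] -10.9 7.3 162.7
bar [ 409.8 -317.8] -9.9 5.9 154.6
spool [460.4  37.8] 0.0 23.2 228.8
tester [ 548.7 -214.6] 1.1 17.3 1315.0
plate [ 551.  -215.4] 0.6 3.8 298.2
stand [552.4 201.9] -5.4 118.1 1113.9
disc [553.6 202.2] 0.0 51.6 148.1
```

```bash
cat > go.py <<'E'
import sys,numpy as np
from rig import env
from scipy.spatial.transform import Rotation as Ro
# usage: go.py x y z(mm, TCP) jawyaw(deg)
s=env.get_state(); q=s["eef_rot"]; R=Ro.from_quat([q[1],q[2],q[3],q[0]]).as_matrix(); p=np.array(s["tool_pos"])*1000
yaw=np.degrees(np.arctan2(R[1,2],R[0,2]))
print("t",round(s["clock"],2),"tcp",p.round(1),"down",R[:,0].round(3),"jawyaw",round(yaw,2),"w",round(s["gripper_width"]*1000,1),"q",np.round(s["joint_positions"],2),"F",np.round(s["ft_force"],1))
if len(sys.argv)>4:
    a=[float(v) for v in sys.argv[1:]]
    d=R.T@(np.array(a[:3])-p); t=(a[3]-yaw+90)%180-90
    print("shift",d.round(1),"dist",np.linalg.norm(d).round(1),"turn",round(-t,2),"(alt",round(-t+(180 if t>0 else -180),1),")")
E
python3 go.py 403 -166 120 -10; for a in 403,-166 551,-215 415,335 424,174 409,-318;do :;done
```

```text
t 0.8 tcp [ 137.6 -532.5  231.4] down [-0. -0. -1.] jawyaw -75.51 w 85.1 q [-1.52  0.26  1.53 -0.    1.35 -0.2 ] F [ 0.3 -0.5 -0. ]
shift [ 111.3  348.7 -288.5] dist 466.0 turn -65.51 (alt 114.5 )
```

```bash
python3 go.py 403 -165.5 110 -90
```

```text
t 0.8 tcp [ 137.6 -532.5  231.4] down [-0. -0. -1.] jawyaw -75.51 w 85.1 q [-1.52  0.26  1.53 -0.    1.35 -0.2 ] F [ 0.3 -0.5 -0. ]
shift [ 121.3  348.8 -289. ] dist 468.9 turn 14.49 (alt -165.5 )
```

Emit:
step_arm --increments '[[60, [24, 70, -58], 3], [60, [48, 140, -116], 6], [60, [72, 209, -173], 9], [60, [97, 279, -231], 12], [60, [121, 349, -289], 14.5]]' --force 40

```text
clock: 1.42
tool_pos: [0.3156, -0.2865, 0.1507]
eef_rot: [-0.5, -0.501, -0.499, 0.501]
ft_force: [1.2, -0.7, 0.8]
gripper_width: 0.0604
```

```bash
python3 go.py 403 -165.5 40 -90
```

```text
t 1.43 tcp [ 315.6 -286.5  150.7] down [ 0.001 -0.001 -1.   ] jawyaw -90.14 w 60.4 q [-1.    0.11  1.93  0.    1.1   0.57] F [ 1.2 -0.7  0.8]
shift [ 110.6   87.1 -121.3] dist 185.9 turn -0.14 (alt 179.9 )
```

Emit:
step_arm --increments '[[60, [10, 29, -40], 0], [60, [20, 58, -81], 0], [60, [40, 87, -121], 0], [60, [40, 87, -121], 0], [60, [40, 87, -121], 0]]'

```text
clock: 2.05
tool_pos: [0.4018, -0.1671, 0.111]
eef_rot: [0.5, 0.5, 0.5, -0.5]
ft_force: [0.4, -0.7, 0.4]
gripper_width: 0.06
```

```bash
python3 go.py 403 -165.5 3.5 -90
```

```text
t 2.05 tcp [ 401.8 -167.1  111. ] down [ 0.    -0.001 -1.   ] jawyaw -89.94 w 60.0 q [-0.65  0.18  1.97 -0.    1.    0.92] F [ 0.4 -0.7  0.4]
shift [107.5   1.2  -1.7] dist 107.5 turn 0.06 (alt -179.9 )
```

Emit:
step_arm --increments '[[60, [40, 1, -2], 0], [60, [80, 1, -2], 0], [60, [107, 1, -2], 0], [60, [107, 1, -2], 0], [35, [107, 1, -2], 0]]'

```text
clock: 2.68
tool_pos: [0.4031, -0.1663, 0.0049]
eef_rot: [0.5, 0.501, 0.499, -0.5]
ft_force: [-0.2, 0.7, 1.4]
gripper_width: 0.0431
```

Emit:
step_arm --increments '[[35, [0, 0, 0], 0], [35, [0, 0, 0], 0], [35, [0, 0, 0], 0], [35, [0, 0, 0], 0], [35, [-4, 0, 0], 0]]'

```text
clock: 3.3
tool_pos: [0.403, -0.1652, 0.0086]
eef_rot: [0.5, 0.5, 0.499, -0.5]
ft_force: [0.2, -0.4, -0.9]
gripper_width: 0.0375
```

```bash
python3 go.py 551 -215.4 120 -90
```

```text
t 3.3 tcp [ 403.  -165.2    8.6] down [ 0.001 -0.001 -1.   ] jawyaw -90.03 w 37.5 q [-0.65  0.35  2.07  0.    0.72  0.92] F [ 0.2 -0.4 -0.9]
shift [-111.2  148.1   50.2] dist 191.9 turn -0.03 (alt 180.0 )
```

Emit:
step_arm --increments '[[35, [-30, 0, 0], 0], [35, [-60, 0, 0], 0], [35, [-90, 0, 0], 0], [35, [-111, 0, 0], 0], [35, [-111, 0, 0], 0]]'

```text
clock: 3.92
tool_pos: [0.4038, -0.1655, 0.1205]
eef_rot: [0.502, 0.5, 0.498, -0.5]
ft_force: [0.1, 0.2, 0.1]
gripper_width: 0.0376
```

```bash
cat > look.py <<'E'
import sys
from h import *
n,tag,x,y,w,hh=sys.argv[1],sys.argv[2],*map(int,sys.argv[3:7]); p,d=env.camera(n); np.save(tag+"p.npy",p); np.save(tag+"d.npy",d)
S=min(780/w,580/hh); cv2.imwrite(f"pics/{tag}.png",cv2.resize(p[y:y+hh,x:x+w],None,fx=S,fy=S,interpolation=2))
E
python3 look.py scene s1 120 100 160 130; python3 go.py 551 -215.4 120 -90
```

```text
t 3.98 tcp [ 403.  -165.   119.3] down [ 0.002 -0.001 -1.   ] jawyaw -90.0 w 37.4 q [-0.65  0.17  1.96  0.    1.02  0.92] F [ 0.3  0.5 -1. ]
shift [ -0.4 148.   50.4] dist 156.3 turn -0.0 (alt 180.0 )
```

View pics/s1.png

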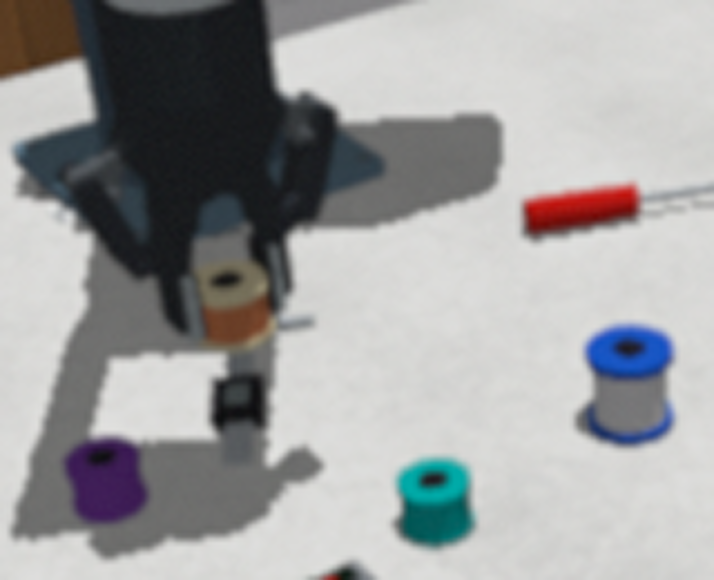

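Run:
```python
from fit import *
# scene chroma fit of cream top + depth-based hull fit, before/after
for tag,p0,z in(("scene0",(.402,-.163,0),0),("s1",(.402,-.163,0),.115)):
    d=np.load(tag+"d.npy"); p=np.load(tag+"p.npy").astype(float)
    m=((p[...,2]-p[...,0])>14)&((p[...,2]-p[...,0])<90)
    roi=roi_of("scene","bobbin",p0,6,z); x0,y0,w,h=roi
    mm=np.zeros_like(m); mm[y0:y0+h,x0:x0+w]=m[y0:y0+h,x0:x0+w]
    n,l,st,c=cv2.connectedComponentsWithStats(mm.astype(np.uint8)); i=1+st[1:,4].argmax(); print(tag,st[i],c[i])
    X=cloud("scene",d)[l==i]; 
    top=X[X[:,2]>np.nanpercentile(X[:,2],95)-.006]; print("n",len(top),"mean",np.nanmean(top,0).round(4),"x",np.nanpercentile(X[:,0],[2,98]).round(4),"y",np.nanpercentile(X[:,1],[2,98]).round(4),"z",np.nanpercentile(X[:,2],[2,98]).round(4))
    r=fit("scene","bobbin",l==i,roi,np.array(p0),False,z); print(r)
```

```text
scene0 [169 199  19  21 302] [178.52317881 208.88410596]
n 149 mean [ 0.4077 -0.1637  0.0293] x [0.3716 0.4254] y [-0.1814 -0.1457] z [-0.0005  0.0313]
(array([ 0.40506859, -0.16311457,  0.        ]), np.float64(13.851041906958862), np.float64(302.0))
s1 [164 158  18  21 290] [172.35862069 168.49655172]
n 125 mean [ 0.4108 -0.165   0.1443] x [0.3899 0.4257] y [-0.1835 -0.1477] z [0.1148 0.1457]
(array([ 0.40735016, -0.16439045,  0.        ]), np.float64(56.28319876970396), np.float64(290.0))
```

Emit:
step_arm --increments '[[35, [0, 50, 17], 0], [35, [0, 99, 34], 0], [35, [0, 148, 50.4], 0], [35, [0, 148, 50.4], 0], [35, [0, 148, 50.4], 0]]'

```text
clock: 4.6
tool_pos: [0.5491, -0.2144, 0.1168]
eef_rot: [0.498, 0.5, 0.501, -0.5]
ft_force: [-0.6, -0.1, -1.0]
gripper_width: 0.038
```

```bash
python3 go.py 551.2 -215.4 38.5 -90; python3 look.py top t1 270 110 110 90;python3 go.py 551.2 -215.4 38.5 -90
```

```text
t 4.6 tcp [ 549.1 -214.4  116.8] down [-0.004  0.002 -1.   ] jawyaw -90.01 w 38.0 q [-0.56  0.43  1.59 -0.    1.13  1.01] F [-0.6 -0.1 -1. ]
shift [78.3  2.4  1.2] dist 78.4 turn -0.01 (alt 180.0 )
t 4.65 tcp [ 548.9 -214.3  117.4] down [-0.003  0.002 -1.   ] jawyaw -90.01 w 37.9 q [-0.56  0.43  1.59 -0.    1.13  1.01] F [ 0.2  0.5 -0.3]
shift [78.9  2.5  1.2] dist 78.9 turn -0.01 (alt 180.0 )
```

View pics/t1.png

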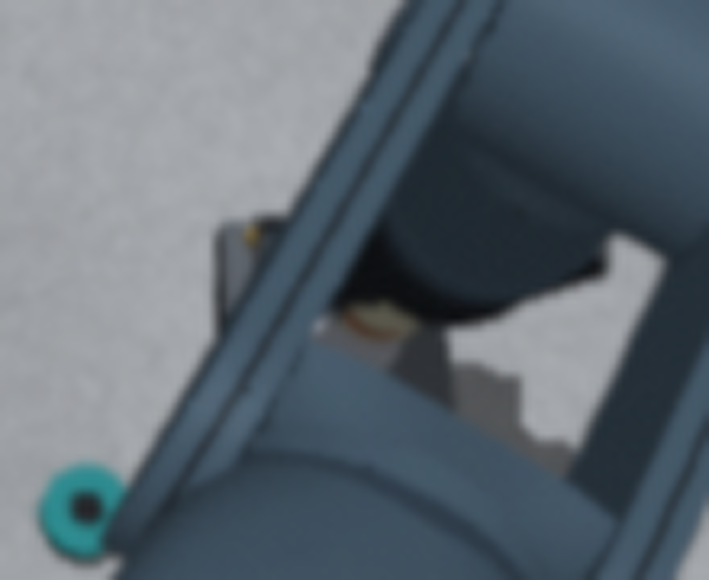

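Emit:
step_arm --increments '[[35, [30, 1.2, 0.6], 0], [35, [50, 2, 1], 0], [35, [65, 2, 1], 0], [35, [65, 2, 1], 0], [35, [65, 2, 1], 0]]'

```text
clock: 5.28
tool_pos: [0.5529, -0.2166, 0.0546]
eef_rot: [0.5, 0.5, 0.5, -0.5]
ft_force: [0.4, -0.3, -1.3]
gripper_width: 0.0376
```

```bash
python3 go.py 551.2 -215.4 37.5 -90
```

```text
t 5.28 tcp [ 552.9 -216.6   54.6] down [ 0.001 -0.001 -1.   ] jawyaw -90.02 w 37.6 q [-0.56  0.5   1.64  0.    1.    1.01] F [ 0.4 -0.3 -1.3]
shift [17.1 -1.7 -1.2] dist 17.2 turn -0.02 (alt 180.0 )
```

Emit:
step_arm --increments '[[35, [6, -1.7, -1.2], 0], [35, [12, -1.7, -1.2], 0], [35, [15, -1.7, -1.2], 0], [35, [15, -1.7, -1.2], 0], [35, [15, -1.7, -1.2], 0]]'

```text
clock: 5.9
tool_pos: [0.551, -0.2152, 0.0388]
eef_rot: [0.5, 0.5, 0.5, -0.5]
ft_force: [0.4, 0.7, -1.5]
gripper_width: 0.0375
```

```bash
python3 go.py 551.2 -215.4 37.5 -90
```

```text
t 5.9 tcp [ 551.  -215.2   38.8] down [ 0. -0. -1.] jawyaw -90.02 w 37.5 q [-0.56  0.52  1.66 -0.    0.96  1.01] F [ 0.4  0.7 -1.5]
shift [1.3 0.2 0.2] dist 1.3 turn -0.02 (alt 180.0 )
```

Emit:
step_arm --increments '[[35, [0.7, 0.2, 0.2], 0], [35, [1.3, 0.2, 0.2], 0], [35, [1.5, 0.2, 0.2], 0], [35, [1.5, 0.2, 0.2], 0], [35, [1.5, 0.2, 0.2], 0]]'

```text
clock: 6.52
tool_pos: [0.5512, -0.2154, 0.0383]
eef_rot: [0.5, 0.5, 0.5, -0.5]
ft_force: [-2.8, 2.4, 7.5]
gripper_width: 0.0375
```

```bash
python3 go.py 551.2 -215.4 37.5 -90
```

```text
t 6.53 tcp [ 551.2 -215.4   38.3] down [ 0. -0. -1.] jawyaw -90.01 w 37.5 q [-0.56  0.52  1.66 -0.    0.96  1.01] F [-2.8  2.4  7.5]
shift [0.8 0.  0. ] dist 0.8 turn -0.01 (alt 180.0 )
```

Contact (7.5 N up). Release, rise, and move aside toward the cap to look.

Emit:
step_arm --increments '[[45, [0, 0, 0], 0], [55, [0, 0, 0], 0], [60, [0, 0, 0], 0], [60, [-30, 0, 0], 0], [60, [-70, 0, 0], 0]]'

```text
clock: 7.15
tool_pos: [0.5502, -0.2149, 0.1067]
eef_rot: [0.499, 0.5, 0.501, -0.5]
ft_force: [0.6, -0.4, 0.2]
gripper_width: 0.0601
```

```bash
python3 go.py 415.6 335.3 120 -90
```

```text
t 7.15 tcp [ 550.2 -214.9  106.7] down [-0.003  0.002 -1.   ] jawyaw -90.02 w 60.1 q [-0.56  0.44  1.6   0.    1.11  1.01] F [ 0.6 -0.4  0.2]
shift [ -11.9 -134.9 -550.1] dist 566.6 turn -0.02 (alt 180.0 )
```

Emit:
step_arm --increments '[[65, [-12, -15, -62], 0], [65, [-12, -30, -123], 0], [65, [-12, -45, -184], 0], [65, [-12, -60, -245], 0], [65, [-12, -75, -306], 0]]'

```text
clock: 7.78
tool_pos: [0.4765, 0.0889, 0.1195]
eef_rot: [0.5, 0.5, 0.5, -0.5]
ft_force: [1.1, 0.8, -0.4]
gripper_width: 0.0652
```

```bash
python3 go.py 415.6 335.3 120 -90
```

```text
t 7.78 tcp [476.5  88.9 119.5] down [ 0.001  0.    -1.   ] jawyaw -90.05 w 65.2 q [-0.05  0.25  1.84  0.    1.05  1.53] F [ 1.1  0.8 -0.4]
shift [  -0.6  -61.1 -246.4] dist 253.9 turn -0.05 (alt 180.0 )
```

Emit:
step_arm --increments '[[65, [0, -15, -62], 0], [65, [0, -30, -123], 0], [65, [0, -45, -184], 0], [65, [0, -61, -246.4], 0], [65, [0, -61, -246.4], 0]]'

```text
clock: 8.4
tool_pos: [0.4144, 0.3372, 0.1192]
eef_rot: [0.501, 0.499, 0.502, -0.498]
ft_force: [0.2, -0.9, -0.3]
gripper_width: 0.065
```

```bash
python3 look.py top t2 280 120 90 80; python3 look.py scene s2 130 200 130 100; python3 go.py 415.6 335.3 3 -90
python3 - <<'E'
from meas import *
p=np.load("t2p.npy")
for k,p0,z in(("bobbin",(.551,-.215,0),.033),("tester",(.551,-.214,.01),0),("plate",(.551,-.215,0),0)):
    r,c,s=measure(p,k,p0,z); print(k,(r[:2]*1000).round(1),round(np.degrees(r[2]),1),round(c,1),round(s,1))
E
```

```text
t 8.5 tcp [415.6 334.  119. ] down [-0.    -0.001 -1.   ] jawyaw -89.87 w 65.0 q [ 0.47  0.33  1.73 -0.    1.08  2.04] F [ 0.3 -0.7 -0.1]
shift [ 1.16e+02  1.00e-01 -1.30e+00] dist 116.0 turn 0.13 (alt -179.9 )
bobbin [ 549.1 -216.6] 0.0 6.1 172.4
tester [ 548.6 -214.6] 1.3 16.7 1314.0
plate [ 552.1 -215.5] 0.0 47.1 247.7
```

View pics/t2.png

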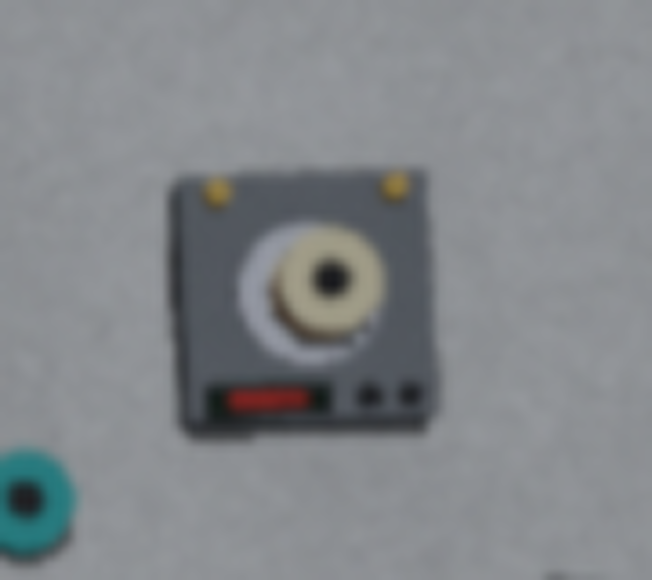

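View pics/s2.png

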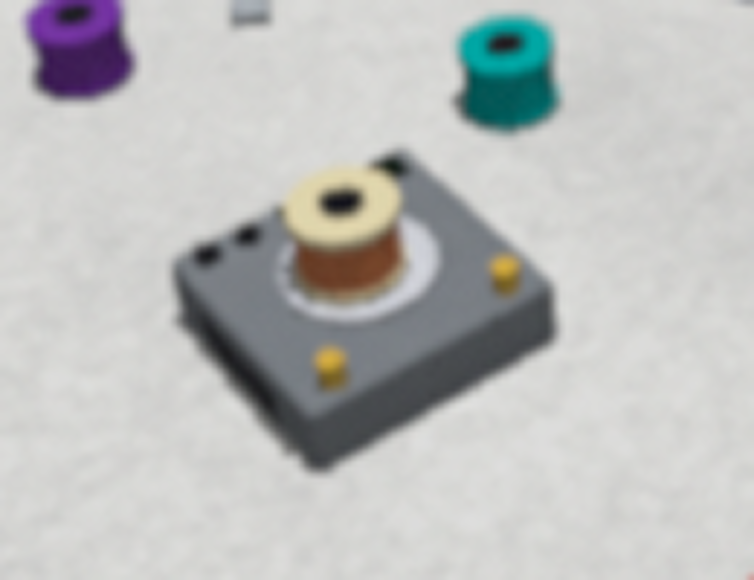

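Run:
```python
from meas import *
for n,tag in(("top","top0"),("scene","scene0"),("top","t2"),("scene","s2")):
    p=np.load(tag+"p.npy").astype(float); Y=np.clip(p[...,2]-p[...,0]-25,0,None)
    q=proj(n,[[.551+.041,-.2145+.035,.036],[.551+.041,-.2145-.035,.036]])
    res=[]
    for u,v in q:
        u0,v0=int(round(u)),int(round(v)); r=6; s=Y[v0-r:v0+r+1,u0-r:u0+r+1]; gy,gx=np.mgrid[v0-r:v0+r+1,u0-r:u0+r+1]
        c=((s*gx).sum()/s.sum(),(s*gy).sum()/s.sum()); res.append(plane(n,c[0],c[1],.037 if n=="top" else .035)[:2]*1000); 
    a,b=res; m=(a+b)/2; dirv=(a-b)/np.linalg.norm(a-b); yaw=np.degrees(np.arctan2(-dirv[0],dirv[1])); xax=np.array([dirv[1],-dirv[0]])
    print(tag,"posts",a.round(1),b.round(1),"sep",np.linalg.norm(a-b).round(1),"yaw",yaw.round(2),"origin",(m-41*xax).round(1))
# scene plate: bright mask
p=np.load("scene0p.npy").astype(float); print(p[247,190],p[250,222])
M["plate"]=cyl(.028,.033,.0331)
obj=p[240:250,185:195].reshape(-1,3).mean(0); bg=np.array([130,125,120.]); bg=p[262,165]; print(obj,bg)
O=soft(p,obj,bg); p0=np.array((.549,-.211,0)); roi=roi_of("scene","plate",p0,3); x0,y0,w,h=roi
lab,l,st,c=cv2.connectedComponentsWithStats((O[y0:y0+h,x0:x0+w]>.4).astype(np.uint8)); i=1+st[1:,4].argmax(); sub=O[y0:y0+h,x0:x0+w]; sub[cv2.dilate((l==i).astype(np.uint8),np.ones((3,3)))==0]=0
print("plate scene",fit("scene","plate",O,roi,p0,False))
# bobbin scene: depth/colour after
p=np.load("s2p.npy").astype(float); m=((p[...,2]-p[...,0])>14)
p0=np.array((.549,-.211,0)); roi=roi_of("scene","bobbin",p0,4,.033); x0,y0,w,h=roi
lab,l,st,c=cv2.connectedComponentsWithStats(m[y0:y0+h,x0:x0+w].astype(np.uint8)); i=1+st[1:,4].argmax(); O=np.zeros(m.shape)
cs,_=cv2.findContours((l==i).astype(np.uint8),cv2.RETR_EXTERNAL,cv2.CHAIN_APPROX_NONE); f=np.zeros((h,w),np.uint8); cv2.drawContours(f,cs,-1,1,-1); O[y0:y0+h,x0:x0+w]=f
M["b2"]=cyl(.02,0,.004)+cyl(.02,.026,.03)+cyl(.018,0,.03)
print("bobbin scene",fit("scene","b2",O,roi,p0,False,.033))
```

```text
top0 posts [ 591.1 -179.5] [ 592.6 -249.5] sep 70.1 yaw 1.26 origin [ 550.8 -215.4]
scene0 posts [ 592.  -175.3] [ 593.4 -245.5] sep 70.2 yaw 1.13 origin [ 551.7 -211.2]
t2 posts [ 591.  -179.5] [ 592.6 -249.5] sep 70.0 yaw 1.28 origin [ 550.8 -215.4]
s2 posts [ 592.  -175.3] [ 593.4 -245.5] sep 70.2 yaw 1.13 origin [ 551.7 -211.2]
[213. 207. 205.] [111. 108. 103.]
[214.32 207.52 205.56] [181. 183. 183.]
plate scene (array([ 0.55345177, -0.21160463,  0.        ]), np.float64(35.63904557375352), np.float64(341.01989761874216))
bobbin scene (array([ 0.55250891, -0.21424023,  0.        ]), np.float64(7.7713956170703575), np.float64(425.0))
```

```bash
cat > ov.py <<'E'
from meas import *
def ov(n,tag,items,roi,out,S=8):
    x0,y0,w,h=roi; p=np.load(tag+"p.npy"); c=cv2.resize(p[y0:y0+h,x0:x0+w],None,fx=S,fy=S,interpolation=cv2.INTER_CUBIC)
    for k,q,z,col in items:
        cc,s=np.cos(q[2]),np.sin(q[2])
        for H in M[k]:
            X=np.c_[cc*H[:,0]-s*H[:,1]+q[0],s*H[:,0]+cc*H[:,1]+q[1],H[:,2]+z]
            uv=(proj(n,X)-[x0,y0]+.5)*S-.5
            cv2.polylines(c,[cv2.convexHull(np.round(uv*16).astype(np.int32))],True,col,1,shift=4)
    cv2.imwrite(f"pics/{out}.png",c)
E
python3 - <<'E'
from ov import *
M["pl"]=cyl(.028,.033,.0331);M["bt"]=cyl(.02,.03,.0301);M["bb"]=cyl(.02,0,.0001)
G=(0,255,0);R=(0,0,255)
t=(.5508,-.2154,.021); ov("top","t2",[("pl",t,0,G),("bt",t,.033,G),("bt",(.5491,-.2166,0),.033,R)],(300,135,46,48),"ovt2",12)
t=(.5517,-.2112,.021); ov("scene","s2",[("pl",t,0,G),("bt",t,.033,G),("bb",t,.033,G),("bt",(.5525,-.2142,0),.033,R),("bb",(.5525,-.2142,0),.033,R)],(160,222,66,56),"ovs2",11)
# bore
for n,tag,z,r0 in(("top","top0",.03,(.4028,-.1654)),("top","t2",.063,(.5491,-.2166)),("scene","scene0",.03,(.405,-.163)),("scene","s2",.063,(.5525,-.2142))):
    p=np.load(tag+"p.npy").astype(float).sum(2); u,v=proj(n,[[*r0,z]])[0]; u0,v0=int(round(u)),int(round(v)); r=4
    s=np.clip(300-p[v0-r:v0+r+1,u0-r:u0+r+1],0,None); gy,gx=np.mgrid[v0-r:v0+r+1,u0-r:u0+r+1]; gg=s.sum()
    print(tag,"bore",(plane(n,(s*gx).sum()/gg,(s*gy).sum()/gg,z)*1000).round(1))
E
```

```text
top0 bore [ 402.9 -166.6   30. ]
t2 bore [ 551.1 -218.    63. ]
scene0 bore [ 406.3 -163.9   30. ]
s2 bore [ 553.8 -215.1   63. ]
```

View pics/ovt2.png

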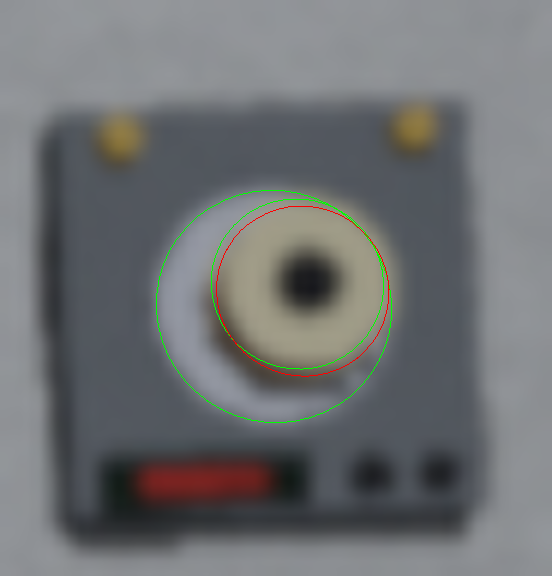

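View pics/ovs2.png

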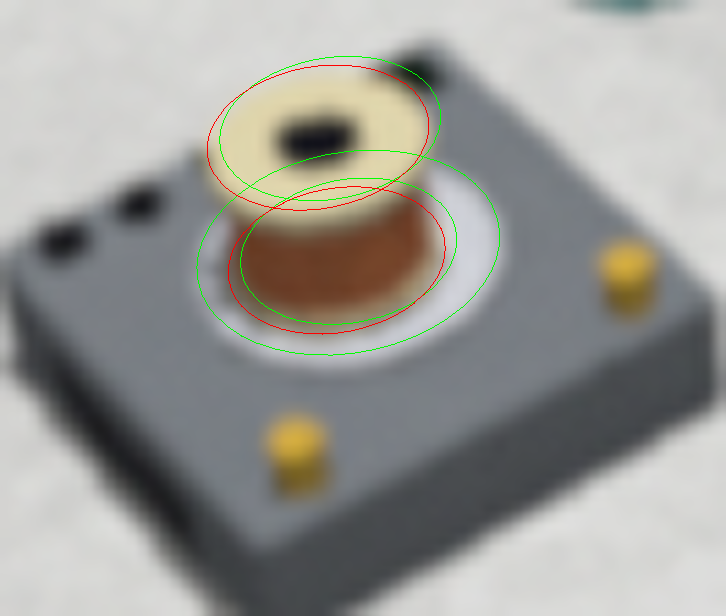

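```bash
python3 go.py 551.2 -215.2 110 -90
```

```text
t 8.5 tcp [415.6 334.  119. ] down [-0.    -0.001 -1.   ] jawyaw -89.87 w 65.0 q [ 0.47  0.33  1.73 -0.    1.08  2.04] F [ 0.3 -0.7 -0.1]
shift [  9.3 134.4 549.6] dist 565.8 turn 0.13 (alt -179.9 )
```

Emit:
step_arm --increments '[[60, [0, 15, 61], 0], [60, [0, 30, 122], 0], [60, [0, 45, 183], 0], [60, [0, 60, 244], 0], [60, [0, 74, 305], 0]]'

```text
clock: 9.12
tool_pos: [0.4896, 0.0258, 0.1195]
eef_rot: [-0.499, -0.501, -0.499, 0.501]
ft_force: [1.5, 1.2, 0.1]
gripper_width: 0.0599
```

```bash
python3 go.py 551.2 -215.2 110 -90
```

```text
t 9.12 tcp [489.6  25.8 119.5] down [ 0. -0. -1.] jawyaw -90.18 w 59.9 q [-0.18  0.26  1.83 -0.    1.05  1.4 ] F [1.5 1.2 0.1]
shift [  9.6  62.3 240.8] dist 248.9 turn -0.18 (alt 179.8 )
```

Emit:
step_arm --increments '[[60, [0, 15, 60], 0], [60, [0, 30, 120], 0], [60, [0, 47, 180], 0], [60, [9, 62, 241], 0], [60, [9, 62, 241], 0]]'

```text
clock: 9.75
tool_pos: [0.5507, -0.2178, 0.1094]
eef_rot: [-0.498, -0.502, -0.498, 0.502]
ft_force: [-0.8, 1.1, -0.8]
gripper_width: 0.0603
```

Emit:
step_arm --increments '[[60, [0, 0, 0], 0], [60, [20, 0, 0], 0], [60, [40, 0, 0], 0], [60, [50, 0, 0], 0], [60, [50, 0, 0], 0]]'

```text
clock: 10.38
tool_pos: [0.551, -0.2101, 0.06]
eef_rot: [0.5, 0.5, 0.501, -0.5]
ft_force: [-0.2, 0.2, 0.0]
gripper_width: 0.0595
```

```bash
python3 go.py 551.2 -215.2 38 -90
```

```text
t 10.38 tcp [ 551.  -210.1   60. ] down [-0.001  0.001 -1.   ] jawyaw -89.97 w 59.5 q [-0.55  0.49  1.64  0.    1.01  1.02] F [-0.2  0.2  0. ]
shift [22.   0.2  5.1] dist 22.5 turn 0.03 (alt -180.0 )
```

Emit:
step_arm --increments '[[60, [0, 0.2, 5], 0], [60, [11, 0.2, 5], 0], [60, [22, 0.2, 5], 0], [60, [22, 0.2, 5], 0], [35, [22, 0.2, 5], 0]]'

```text
clock: 11.0
tool_pos: [0.5518, -0.2161, 0.0381]
eef_rot: [-0.5, -0.5, -0.5, 0.5]
ft_force: [-0.3, 0.6, 0.3]
gripper_width: 0.0431
```

Emit:
step_arm --increments '[[35, [0, 0, 0], 0], [35, [0, 0, 0], 0], [35, [0, 0, 0], 0], [35, [-2, 0, 0], 0], [35, [-4, 0, 0], 0]]'

```text
clock: 11.62
tool_pos: [0.5517, -0.2161, 0.0423]
eef_rot: [-0.5, -0.5, -0.5, 0.5]
ft_force: [-0.3, -0.3, -1.1]
gripper_width: 0.0377
```

```bash
python3 go.py 550.8 -212.5 38 -90
```

```text
t 11.62 tcp [ 551.7 -216.1   42.3] down [-0.  0. -1.] jawyaw -90.02 w 37.7 q [-0.56  0.52  1.65 -0.    0.97  1.01] F [-0.3 -0.3 -1.1]
shift [ 4.3 -0.9 -3.6] dist 5.7 turn -0.02 (alt 180.0 )
```

Emit:
step_arm --increments '[[35, [0, -0.3, -3.3], 0], [35, [0, -0.3, -3.3], 0], [35, [2, -0.3, -3.3], 0], [35, [4, -0.3, -3.3], 0], [35, [4.3, -0.3, -3.3], 0]]'

```text
clock: 12.25
tool_pos: [0.5516, -0.2129, 0.0385]
eef_rot: [0.5, 0.5, 0.5, -0.5]
ft_force: [-1.9, 1.0, 7.4]
gripper_width: 0.0376
```

```bash
python3 go.py 551.2 -212.8 38 -90
```

```text
t 12.25 tcp [ 551.6 -212.9   38.5] down [ 0. -0. -1.] jawyaw -90.01 w 37.6 q [-0.56  0.52  1.66 -0.    0.96  1.01] F [-1.9  1.   7.4]
shift [ 0.5 -0.4 -0.1] dist 0.7 turn -0.01 (alt 180.0 )
```

Emit:
step_arm --increments '[[45, [0, 0, 0], 0], [55, [0, 0, 0], 0], [60, [0, 0, 0], 0], [60, [-30, 0, 0], 0], [60, [-80, 0, 0], 0]]'

```text
clock: 12.88
tool_pos: [0.5502, -0.2121, 0.1168]
eef_rot: [0.498, 0.5, 0.502, -0.501]
ft_force: [1.2, -0.6, 0.2]
gripper_width: 0.0598
```

Emit:
step_arm --increments '[[65, [0, -15, -61], 0], [65, [0, -30, -122], 0], [65, [0, -45, -183], 0], [65, [0, -60, -244], 0], [65, [0, -75, -305], 0]]'

```text
clock: 13.5
tool_pos: [0.4765, 0.0923, 0.1182]
eef_rot: [0.5, 0.5, 0.5, -0.5]
ft_force: [1.3, 0.3, 0.8]
gripper_width: 0.0649
```

```bash
python3 go.py 415.6 336.5 100 -90
```

```text
t 13.5 tcp [476.5  92.3 118.2] down [ 0.001  0.    -1.   ] jawyaw -90.05 w 64.9 q [-0.04  0.25  1.84  0.    1.04  1.53] F [1.3 0.3 0.8]
shift [  18.2  -61.1 -244.1] dist 252.3 turn -0.05 (alt 180.0 )
```

Emit:
step_arm --increments '[[65, [0, -15, -61], 0], [65, [0, -30, -122], 0], [65, [0, -45, -183], 0], [65, [18, -61, -244], 0], [65, [18, -61, -244], 0]]'

```text
clock: 14.12
tool_pos: [0.4137, 0.3377, 0.0989]
eef_rot: [0.501, 0.498, 0.502, -0.499]
ft_force: [0.5, -0.9, -0.4]
gripper_width: 0.0648
```

```bash
python3 look.py top t3 280 120 90 80; python3 look.py scene s3 130 200 130 100; python3 go.py 415.6 336.5 3 -90
cat > bob.py <<'E'
import sys
from meas import *
def bore(n,tag,r0,z):
    p=np.load(tag+"p.npy").astype(float).sum(2); u,v=proj(n,[[*r0,z]])[0]; u0,v0=int(round(u)),int(round(v)); r=4
    s=np.clip(300-p[v0-r:v0+r+1,u0-r:u0+r+1],0,None); gy,gx=np.mgrid[v0-r:v0+r+1,u0-r:u0+r+1]; gg=s.sum()
    return (plane(n,(s*gx).sum()/gg,(s*gy).sum()/gg,z)*1000).round(1)[:2]
E
python3 - <<'E'
from bob import *
print("top bore",bore("top","t3",(.551,-.215),.063),"ref 550.8 -215.4; scene",bore("scene","s3",(.552,-.212),.063),"ref 551.7 -211.2")
E
```

```text
t 14.22 tcp [415.4 335.1  99.5] down [-0.001 -0.001 -1.   ] jawyaw -89.87 w 64.9 q [ 0.47  0.36  1.75 -0.    1.04  2.04] F [0.6 0.4 0.3]
shift [96.5  0.3 -1.5] dist 96.5 turn 0.13 (alt -179.9 )
top bore [ 550.8 -215.6] ref 550.8 -215.4; scene [ 553.8 -212.7] ref 551.7 -211.2
```

View pics/t3.png

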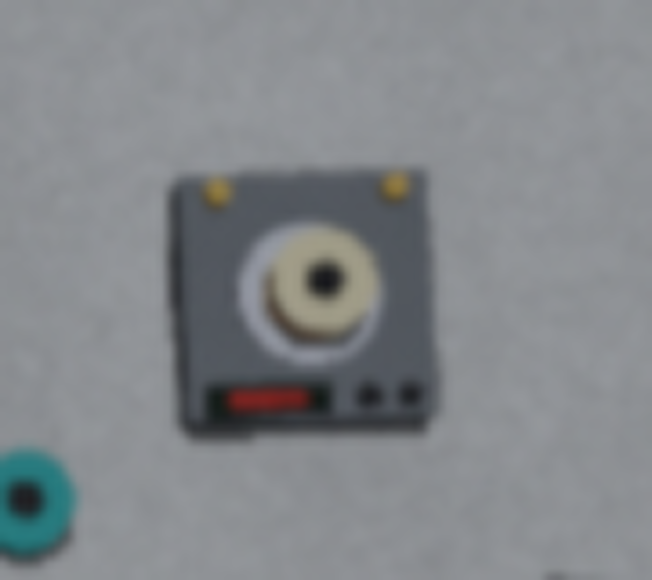

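Emit:
step_arm --increments '[[65, [30, 0.3, -1.5], 0], [65, [60, 0.3, -1.5], 0], [65, [90, 0.3, -1.5], 0], [65, [96.5, 0.3, -1.5], 0], [65, [96.5, 0.3, -1.5], 0]]'

```text
clock: 14.85
tool_pos: [0.4172, 0.3353, 0.0039]
eef_rot: [0.5, 0.5, 0.499, -0.5]
ft_force: [0.3, 0.2, -0.1]
gripper_width: 0.0652
```

Emit:
step_arm --increments '[[38, [0, 0, 0], 0], [38, [0, 0, 0], 0], [38, [0, 0, 0], 0], [38, [0, 0, 0], 0], [38, [0, 0, 0], 0]]'

```text
clock: 15.48
tool_pos: [0.4178, 0.3365, 0.0054]
eef_rot: [0.501, 0.501, 0.499, -0.499]
ft_force: [0.0, -1.6, 6.2]
gripper_width: 0.0436
```

```bash
python3 go.py 551 -212.8 120 -90
```

```text
t 15.47 tcp [417.8 336.5   5.4] down [ 0.003  0.001 -1.   ] jawyaw -90.0 w 43.6 q [ 0.47  0.49  1.83 -0.    0.82  2.04] F [ 0.  -1.6  6.2]
shift [-114.8  133.6  549.2] dist 576.8 turn -0.0 (alt 180.0 )
```

Emit:
step_arm --increments '[[38, [-10, 0, 0], 0], [38, [-40, 0, 0], 0], [38, [-80, 0, 0], 0], [38, [-115, 0, 0], 0], [38, [-115, 0, 0], 0]]'

```text
clock: 16.1
tool_pos: [0.4183, 0.3373, 0.1222]
eef_rot: [0.501, 0.502, 0.499, -0.498]
ft_force: [0.3, -0.1, -1.2]
gripper_width: 0.0435
```

```bash
python3 go.py 551.9 -212.8 120 -90; python3 look.py scene s4 250 60 130 100;python3 go.py 551.9 -212.8 120 -90
```

```text
t 16.1 tcp [418.3 337.3 122.2] down [ 0.006  0.003 -1.   ] jawyaw -90.0 w 43.5 q [0.47 0.33 1.72 0.   1.08 2.04] F [ 0.3 -0.1 -1.2]
shift [  1.2 133.6 550.1] dist 566.1 turn 0.0 (alt -180.0 )
t 16.15 tcp [417.1 336.6 120.2] down [ 0.003  0.002 -1.   ] jawyaw -90.0 w 43.6 q [0.47 0.33 1.72 0.   1.08 2.04] F [-0.4 -0.5 -2. ]
shift [-3.000e-01  1.348e+02  5.494e+02] dist 565.7 turn 0.0 (alt -180.0 )
```

View pics/s4.png

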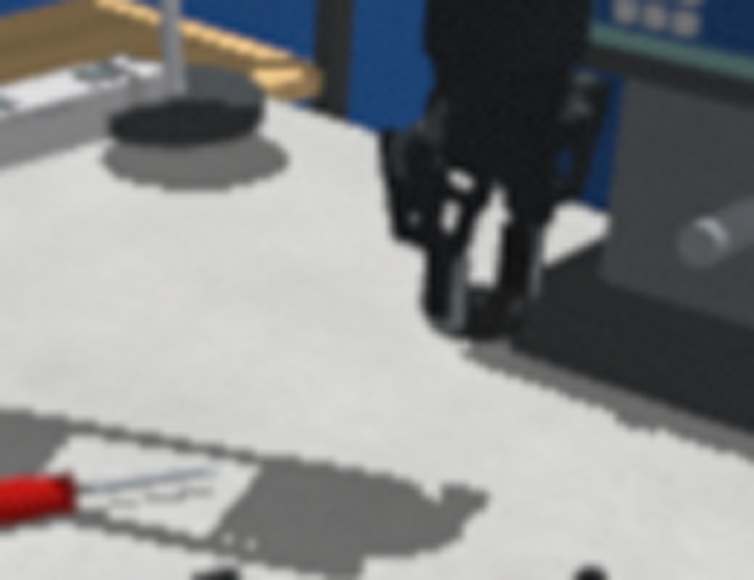

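Emit:
step_arm --increments '[[38, [0, 15, 61], 0], [38, [0, 30, 122], 0], [38, [0, 45, 183], 0], [38, [0, 60, 244], 0], [38, [0, 75, 305], 0]]'

```text
clock: 16.77
tool_pos: [0.49, 0.0309, 0.1172]
eef_rot: [0.499, 0.5, 0.501, -0.5]
ft_force: [0.9, 0.1, -1.5]
gripper_width: 0.0435
```

```bash
python3 go.py 551.7 -212.8 120 -90
```

```text
t 16.77 tcp [490.   30.9 117.2] down [-0.002  0.001 -1.   ] jawyaw -90.01 w 43.5 q [-0.16  0.27  1.83  0.    1.05  1.41] F [ 0.9  0.1 -1.5]
shift [ -3.   61.7 243.7] dist 251.4 turn -0.01 (alt 180.0 )
```

Emit:
step_arm --increments '[[38, [0, 15, 61], 0], [38, [0, 30, 122], 0], [38, [0, 47, 183], 0], [38, [0, 61.7, 243.7], 0], [38, [0, 61.7, 243.7], 0]]'

```text
clock: 17.4
tool_pos: [0.5525, -0.2155, 0.1167]
eef_rot: [-0.499, -0.501, -0.499, 0.502]
ft_force: [-0.1, 1.9, -2.4]
gripper_width: 0.0436
```

Emit:
step_arm --increments '[[38, [0, 0, 0], 0], [38, [10, 0, 0], 0], [38, [25, 0, 0], 0], [38, [35, 0, 0], 0], [38, [35, 0, 0], 0]]'

```text
clock: 18.02
tool_pos: [0.5518, -0.2101, 0.0821]
eef_rot: [0.499, 0.5, 0.501, -0.5]
ft_force: [-0.6, -0.8, -1.4]
gripper_width: 0.0438
```

```bash
python3 go.py 551.7 -212.8 68 -90
```

```text
t 18.02 tcp [ 551.8 -210.1   82.1] down [-0.002  0.001 -1.   ] jawyaw -89.97 w 43.8 q [-0.55  0.47  1.62 -0.    1.06  1.02] F [-0.6 -0.8 -1.4]
shift [14.1 -0.   2.7] dist 14.3 turn 0.03 (alt -180.0 )
```

Emit:
step_arm --increments '[[38, [4, 0, 2.7], 0], [38, [8, 0, 2.7], 0], [38, [11, 0, 2.7], 0], [38, [11, 0, 2.7], 0], [38, [11, 0, 2.7], 0]]'

```text
clock: 18.65
tool_pos: [0.5527, -0.2139, 0.0727]
eef_rot: [0.5, 0.5, 0.5, -0.5]
ft_force: [-1.4, -0.1, -0.9]
gripper_width: 0.0437
```

```bash
python3 go.py 551.7 -212.8 68 -90;python3 look.py scene s5 150 180 90 70
```

```text
t 18.65 tcp [ 552.7 -213.9   72.7] down [ 0. -0. -1.] jawyaw -90.02 w 43.7 q [-0.56  0.48  1.63  0.    1.04  1.01] F [-1.4 -0.1 -0.9]
shift [ 4.7 -1.  -1.1] dist 4.9 turn -0.02 (alt 180.0 )
```

View pics/s5.png

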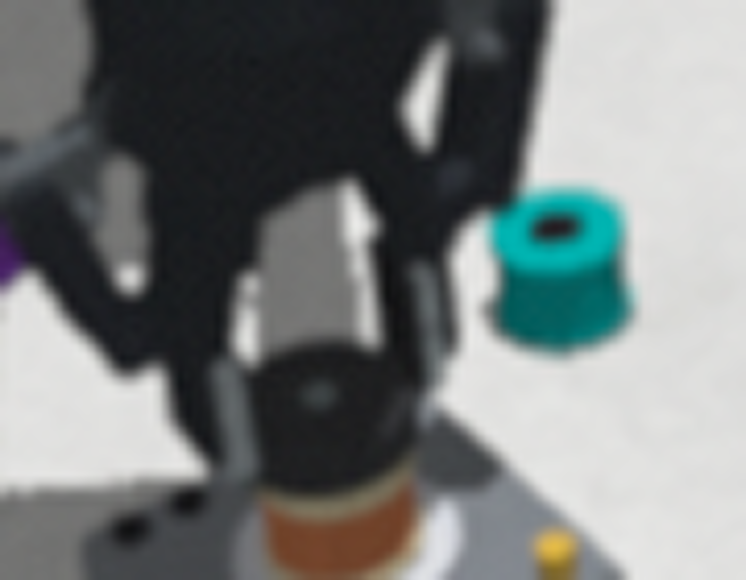

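Emit:
step_arm --increments '[[38, [0, -1, -1.1], 0], [38, [2, -1, -1.1], 0], [38, [3, -1, -1.1], 0], [38, [3.5, -1, -1.1], 0], [38, [3.5, -1, -1.1], 0]]'

```text
clock: 19.32
tool_pos: [0.5515, -0.2126, 0.0689]
eef_rot: [-0.5, -0.5, -0.5, 0.5]
ft_force: [0.2, -0.5, -1.4]
gripper_width: 0.0437
```

```bash
python3 go.py 551.7 -212.8 68 -90
```

```text
t 19.32 tcp [ 551.5 -212.6   68.9] down [-0.  0. -1.] jawyaw -90.02 w 43.7 q [-0.56  0.48  1.63  0.    1.03  1.01] F [ 0.2 -0.5 -1.4]
shift [0.9 0.2 0.2] dist 0.9 turn -0.02 (alt 180.0 )
```

Emit:
step_arm --increments '[[38, [0.5, 0.2, 0.2], 0], [38, [1, 0.2, 0.2], 0], [38, [1, 0.2, 0.2], 0], [38, [1.2, 0.2, 0.2], 0], [38, [1.2, 0.2, 0.2], 0]]'

```text
clock: 19.95
tool_pos: [0.5519, -0.2129, 0.0684]
eef_rot: [0.5, 0.5, 0.5, -0.5]
ft_force: [-2.4, 1.6, 5.4]
gripper_width: 0.0439
```

Emit:
step_arm --increments '[[50, [0, 0, 0], 0], [60, [0, 0, 0], 0], [60, [-15, 0, 0], 0], [60, [-50, 0, 0], 0], [60, [-60, 0, 0], 0]]'

```text
clock: 20.58
tool_pos: [0.5533, -0.2138, 0.1309]
eef_rot: [0.502, 0.5, 0.498, -0.5]
ft_force: [0.4, 0.6, -0.8]
gripper_width: 0.0598
```

```bash
python3 go.py 425 175 110 -101
```

```text
t 20.57 tcp [ 553.3 -213.8  130.9] down [ 0.004 -0.003 -1.   ] jawyaw -90.02 w 59.8 q [-0.56  0.41  1.57 -0.    1.15  1.01] F [ 0.4  0.6 -0.8]
shift [  19.3 -128.5 -388.8] dist 410.0 turn 10.98 (alt -169.0 )
```

Emit:
step_arm --increments '[[45, [0, -18, -55], 0], [45, [0, -37, -111], 3], [45, [0, -55, -167], 6], [45, [0, -73, -222], 9], [45, [0, -92, -278], 11]]'

```text
clock: 21.2
tool_pos: [0.4592, 0.0667, 0.128]
eef_rot: [0.449, 0.546, 0.449, -0.546]
ft_force: [0.2, 0.8, 0.4]
gripper_width: 0.0451
```

```bash
python3 go.py 425 175 110 -101
```

```text
t 21.2 tcp [459.2  66.7 128. ] down [ 0.001  0.    -1.   ] jawyaw -101.13 w 45.1 q [-0.1   0.21  1.88  0.    1.05  1.67] F [0.2 0.8 0.4]
shift [ 18.  -54.4 -99.7] dist 115.0 turn -0.13 (alt 179.9 )
```

Emit:
step_arm --increments '[[42, [0, -27, -50], 0], [42, [10, -54, -99.5], 0], [42, [18, -54, -99.5], 0], [42, [18, -54, -99.5], 0], [42, [18, -54, -99.5], 0]]'

```text
clock: 21.82
tool_pos: [0.4266, 0.172, 0.11]
eef_rot: [0.449, 0.546, 0.449, -0.546]
ft_force: [-0.7, -0.2, 0.6]
gripper_width: 0.0419
```

```bash
python3 look.py top t4 280 120 90 80; python3 look.py scene s6 130 190 130 100; python3 go.py 425 175 8 -101
python3 - <<'E'
from meas import *
p=np.load("t4p.npy")
r,c,s=measure(p,"cap",(.551,-.215,0),.063); print("cap top",(r[:2]*1000).round(1),c,s,"ref 550.8 -215.4")
E
```

```text
t 21.93 tcp [426.7 172.  110.1] down [ 0.001 -0.    -1.   ] jawyaw -101.15 w 41.9 q [ 0.14  0.22  1.91 -0.    1.01  1.91] F [-0.4 -0.2  0.2]
shift [102.1  -2.4  -2.6] dist 102.2 turn -0.15 (alt 179.8 )
cap top [ 548.3 -216.3] 125.39768555608467 461.95665274258715 ref 550.8 -215.4
```

View pics/t4.png

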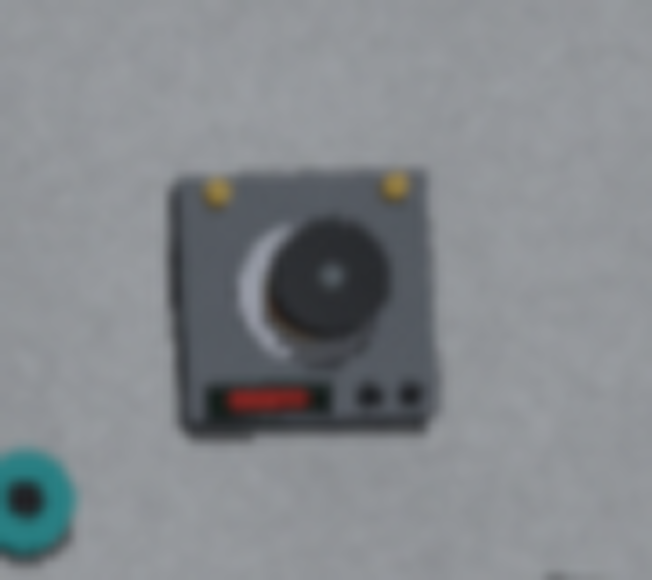

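View pics/s6.png

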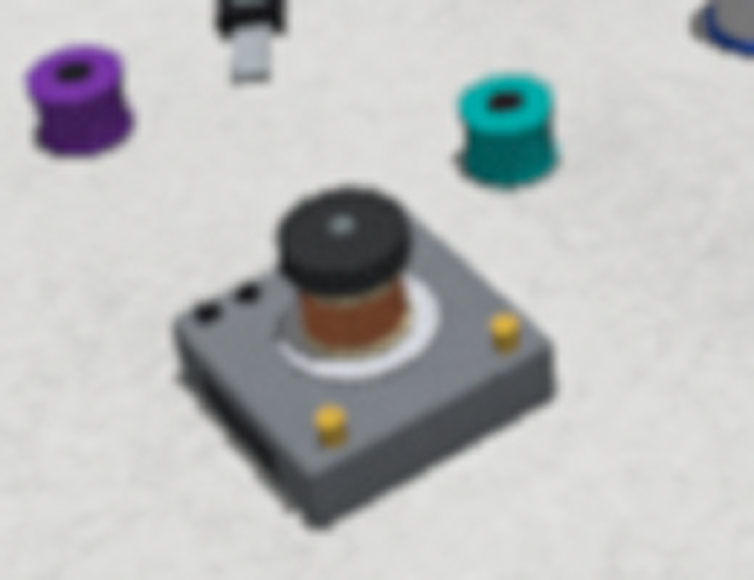

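```bash
cat > capm.py <<'E'
from ov import *
def capmeas(tag,n="top",ref=(.5508,-.2154,0)):
    p=np.load(tag+"p.npy").astype(float).sum(2)
    O=np.clip((215-p)/60,0,1); M["ct"]=cyl(.023,.013,.014); p0=np.array(ref); roi=roi_of(n,"ct",p0,3,.063); x0,y0,w,h=roi
    b=(O[y0:y0+h,x0:x0+w]>.5).astype(np.uint8); b=cv2.morphologyEx(b,cv2.MORPH_OPEN,np.ones((3,3),np.uint8)); cs,_=cv2.findContours(b,cv2.RETR_EXTERNAL,cv2.CHAIN_APPROX_NONE); c=max(cs,key=cv2.contourArea); f=np.zeros_like(b); cv2.drawContours(f,[c],-1,1,-1)
    sub=O[y0:y0+h,x0:x0+w]; sub[cv2.erode(f,np.ones((3,3)))>0]=1; sub[cv2.dilate(f,np.ones((3,3)))==0]=0
    print("disc fit",fit(n,"ct",O,roi,p0,False,.063))
    # dot
    u,v=proj(n,[[*ref[:2],.077]])[0]; u0,v0=int(round(u)),int(round(v)); r=3; s=p[v0-r:v0+r+1,u0-r:u0+r+1]; s=np.clip(s-np.median(s)-8,0,None); gy,gx=np.mgrid[v0-r:v0+r+1,u0-r:u0+r+1]; print("dot",(plane(n,(s*gx).sum()/s.sum(),(s*gy).sum()/s.sum(),.077)*1000).round(1))
E
python3 - <<'E'
from capm import *
capmeas("t4")
M["ct"]=cyl(.023,.013,.014)
t=(.5508,-.2154,0); ov("top","t4",[("ct",t,.063,(0,255,0))],(300,135,46,48),"ovt4",12)
E
```

```text
disc fit (array([ 0.54745687, -0.21447399,  0.        ]), np.float64(8.706083237216456), np.float64(215.71666666666664))
dot [ 550.  -215.6   77. ]
```

View pics/ovt4.png

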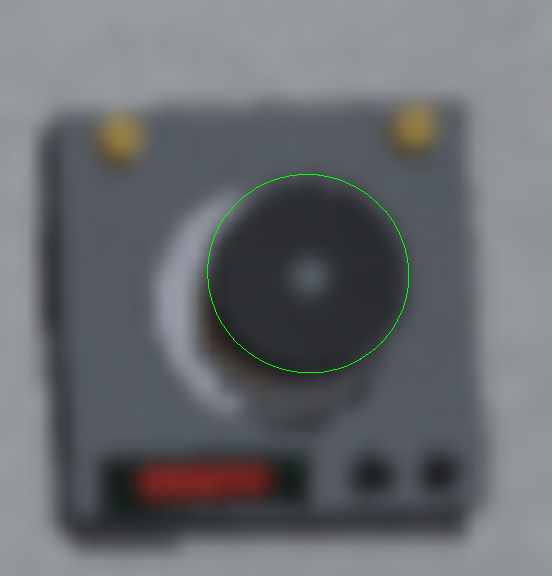

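Emit:
step_arm --increments '[[42, [0, -2.4, -2.6], 0], [42, [30, -2.4, -2.6], 0], [42, [65, -2.4, -2.6], 0], [42, [99, -2.4, -2.6], 0], [42, [102, -2.4, -2.6], 0]]'

```text
clock: 22.55
tool_pos: [0.4223, 0.1756, 0.0062]
eef_rot: [-0.449, -0.544, -0.45, 0.547]
ft_force: [-0.2, 0.5, -0.4]
gripper_width: 0.042
```

Emit:
step_arm --increments '[[15, [0, 0, 0], 0], [15, [0, 0, 0], 0], [15, [0, 0, 0], 0], [15, [0, 0, 0], 0], [15, [0, 0, 0], 0]]'

```text
clock: 23.18
tool_pos: [0.4248, 0.1763, 0.0088]
eef_rot: [0.45, 0.546, 0.449, -0.545]
ft_force: [0.0, 0.2, 7.5]
gripper_width: 0.0212
```

```bash
python3 go.py
```

```text
t 23.18 tcp [424.8 176.3   8.8] down [ 0.002  0.    -1.   ] jawyaw -101.01 w 21.2 q [ 0.15  0.39  2.01 -0.    0.74  1.91] F [0.  0.2 7.5]
```

Emit:
step_arm --increments '[[15, [-15, 0, 0], 0], [15, [-45, 0, 0], 0], [15, [-80, 0, 0], 0], [15, [-100, 0, 0], 0], [15, [-100, 0, 0], 0]]'

```text
clock: 23.8
tool_pos: [0.4251, 0.1764, 0.1092]
eef_rot: [0.45, 0.547, 0.449, -0.544]
ft_force: [0.4, 0.7, -1.4]
gripper_width: 0.0209
```

```bash
python3 go.py 549.1 -116.9 110 -88.8
```

```text
t 23.8 tcp [425.1 176.4 109.2] down [ 0.004  0.001 -1.   ] jawyaw -101.01 w 20.9 q [0.15 0.22 1.91 0.   1.   1.91] F [ 0.4  0.7 -1.4]
shift [ -0.5 177.7 264.2] dist 318.4 turn -12.21 (alt 167.8 )
```

Emit:
step_arm --increments '[[15, [0, 33, 50], 0], [15, [0, 67, 99], -4], [15, [0, 100, 149], -8], [15, [0, 133, 198], -12.2], [15, [0, 160, 238], -12.2]]'

```text
clock: 24.42
tool_pos: [0.5355, -0.0901, 0.1062]
eef_rot: [0.504, 0.495, 0.506, -0.495]
ft_force: [1.1, 0.3, -1.9]
gripper_width: 0.0212
```

```bash
python3 go.py 549.1 -116.9 50 -88.8
```

```text
t 24.43 tcp [535.5 -90.1 106.2] down [-0.002  0.001 -1.   ] jawyaw -88.83 w 21.2 q [-0.37  0.36  1.72 -0.    1.06  1.18] F [ 1.1  0.3 -1.9]
shift [56.2 13.2 27.1] dist 63.7 turn -0.03 (alt 180.0 )
```

Emit:
step_arm --increments '[[15, [0, 13, 27], 0], [15, [10, 13, 27], 0], [15, [30, 13, 27], 0], [15, [56, 13, 27], 0], [15, [56, 13, 27], 0]]'

```text
clock: 25.05
tool_pos: [0.546, -0.1127, 0.0486]
eef_rot: [0.503, 0.494, 0.508, -0.496]
ft_force: [-0.5, 1.0, -1.4]
gripper_width: 0.0209
```

Emit:
step_arm --increments '[[15, [10, 0, 0], 0], [15, [20, 0, 0], 0], [15, [30, 0, 0], 0], [15, [30, 0, 0], 0], [15, [30, 0, 0], 0]]'

```text
clock: 25.68
tool_pos: [0.5493, -0.1149, 0.0219]
eef_rot: [0.505, 0.495, 0.505, -0.495]
ft_force: [-0.7, -0.2, -1.4]
gripper_width: 0.021
```

```bash
python3 go.py 549.1 -116.9 9.5 -88.8
```

```text
t 25.68 tcp [ 549.3 -114.9   21.9] down [ 0. -0. -1.] jawyaw -88.82 w 21.0 q [-0.4   0.5   1.75 -0.    0.89  1.15] F [-0.7 -0.2 -1.4]
shift [12.4 -0.2  2. ] dist 12.6 turn -0.02 (alt 180.0 )
```

Emit:
step_arm --increments '[[15, [4, -0.2, 2], 0], [15, [8, -0.2, 2], 0], [15, [10, -0.2, 2], 0], [15, [11, -0.2, 2], 0], [15, [11, -0.2, 2], 0]]'

```text
clock: 26.3
tool_pos: [0.5489, -0.1167, 0.0107]
eef_rot: [0.505, 0.495, 0.505, -0.495]
ft_force: [0.4, 0.3, -0.4]
gripper_width: 0.0212
```

```bash
python3 go.py 549.1 -116.9 9 -88.8; python3 look.py scene s7 150 140 100 80
```

```text
t 26.3 tcp [ 548.9 -116.7   10.7] down [-0.  0. -1.] jawyaw -88.82 w 21.2 q [-0.41  0.52  1.76  0.    0.87  1.14] F [ 0.4  0.3 -0.4]
shift [1.7 0.2 0.2] dist 1.7 turn -0.02 (alt 180.0 )
```

View pics/s7.png

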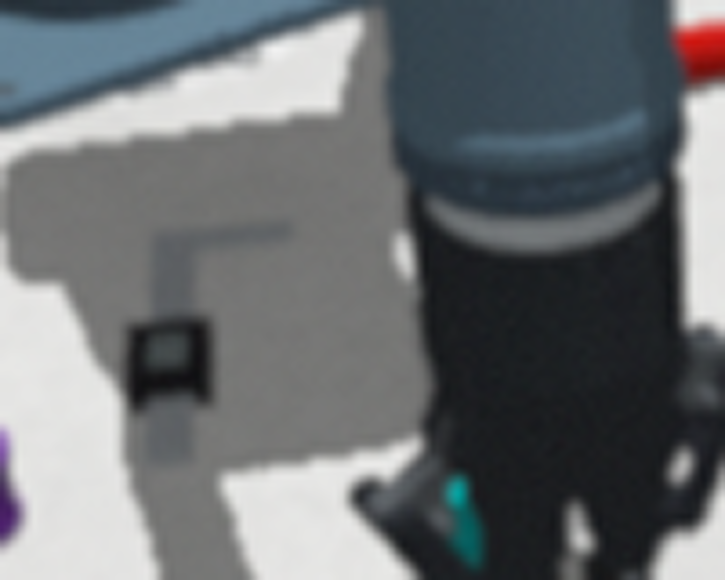

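Emit:
step_arm --increments '[[15, [0.7, 0.2, 0.2], 0], [15, [1.3, 0.2, 0.2], 0], [15, [2, 0.2, 0.2], 0], [15, [2, 0.2, 0.2], 0], [15, [2, 0.2, 0.2], 0]]'

```text
clock: 26.98
tool_pos: [0.5492, -0.117, 0.0089]
eef_rot: [0.505, 0.495, 0.505, -0.495]
ft_force: [0.2, 0.7, -1.1]
gripper_width: 0.0209
```

Emit:
step_arm --increments '[[15, [0.5, 0, 0], 0], [15, [1, 0, 0], 0], [15, [1.2, 0, 0], 0], [15, [1.2, 0, 0], 0], [15, [1.2, 0, 0], 0]]'

```text
clock: 27.6
tool_pos: [0.5492, -0.117, 0.0088]
eef_rot: [0.505, 0.495, 0.505, -0.495]
ft_force: [-3.4, 1.3, 10.3]
gripper_width: 0.0208
```

Emit:
step_arm --increments '[[35, [-0.5, 0, 0], 0], [42, [-0.5, 0, 0], 0], [42, [-10, 0, 0], 0], [42, [-45, 0, 0], 0], [42, [-90, 0, 0], 0]]'

```text
clock: 28.22
tool_pos: [0.5484, -0.1167, 0.098]
eef_rot: [0.504, 0.495, 0.506, -0.495]
ft_force: [0.2, -0.6, -0.3]
gripper_width: 0.0422
```

```bash
python3 go.py 410 -315.5 100 -100
```

```text
t 28.23 tcp [ 548.4 -116.7   98. ] down [-0.002  0.001 -1.   ] jawyaw -88.82 w 42.2 q [-0.41  0.4   1.68  0.    1.06  1.14] F [ 0.2 -0.6 -0.3]
shift [  -1.9 -142.5  195.9] dist 242.3 turn 11.18 (alt -168.8 )
```

Emit:
step_arm --increments '[[42, [-12, -35, 49], 3], [42, [-12, -71, 98], 6], [42, [-12, -107, 147], 9], [42, [-2, -142.5, 196], 11.2], [42, [-2, -142.5, 196], 11.2]]'

```text
clock: 28.85
tool_pos: [0.4084, -0.3193, 0.0997]
eef_rot: [-0.453, -0.543, -0.453, 0.543]
ft_force: [0.7, -0.3, -0.4]
gripper_width: 0.042
```

```bash
python3 look.py top t5 270 110 100 80; python3 look.py scene s8 130 170 140 110; python3 go.py 410 -315.5 6 -100
python3 - <<'E'
from meas import *
p=np.load("t5p.npy")
r,c,s=measure(p,"ecore",(.549,-.119,.02),0); print("ecore top",(r[:2]*1000).round(1),np.degrees(r[2]).round(1),c,s,"ref 548.8 -119.4 yaw 1.2")
E
```

```text
t 28.95 tcp [ 410.5 -316.2   99.9] down [ 0.  0. -1.] jawyaw -100.14 w 41.9 q [-0.87  0.33  1.79  0.    1.02  0.88] F [ 0.4  0.8 -0.4]
shift [93.9 -0.6 -0.5] dist 93.9 turn -0.14 (alt 179.9 )
ecore top [ 548.1 -119.7] 0.7 7.623885594459141 147.76836512342913 ref 548.8 -119.4 yaw 1.2
```

View pics/t5.png

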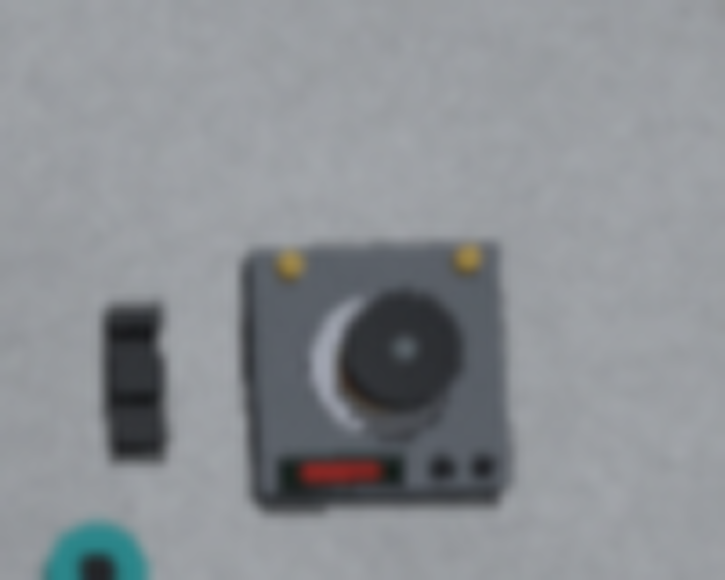

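View pics/s8.png

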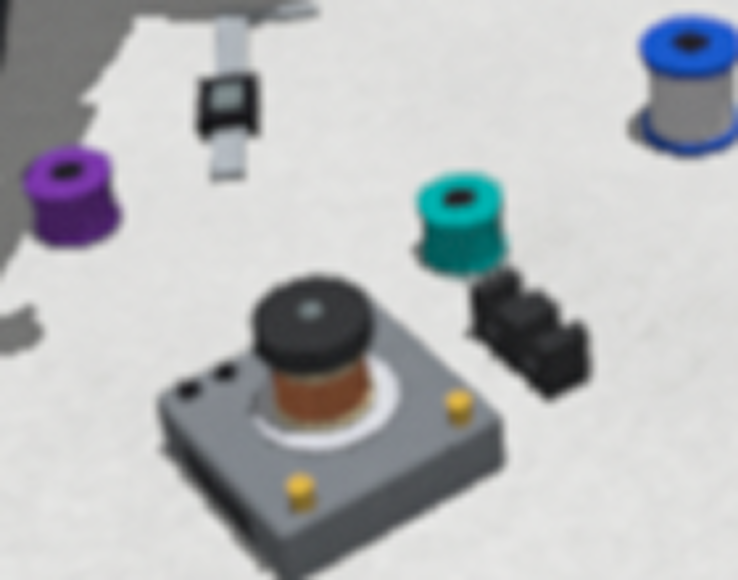

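Emit:
step_arm --increments '[[36, [0, -0.6, -0.5], 0], [36, [30, -0.6, -0.5], 0], [36, [60, -0.6, -0.5], 0], [36, [92, -0.6, -0.5], 0], [36, [95.5, -0.6, -0.5], 0]]'

```text
clock: 29.58
tool_pos: [0.41, -0.3125, 0.0025]
eef_rot: [0.454, 0.541, 0.457, -0.541]
ft_force: [-0.3, -0.3, 0.1]
gripper_width: 0.0361
```

```bash
python3 go.py; python3 look.py scene s9 70 200 100 80
```

```text
t 29.57 tcp [ 410.  -312.5    2.5] down [-0.003  0.004 -1.   ] jawyaw -99.86 w 36.1 q [-0.87  0.47  1.87  0.    0.8   0.87] F [-0.3 -0.3  0.1]
```

View pics/s9.png

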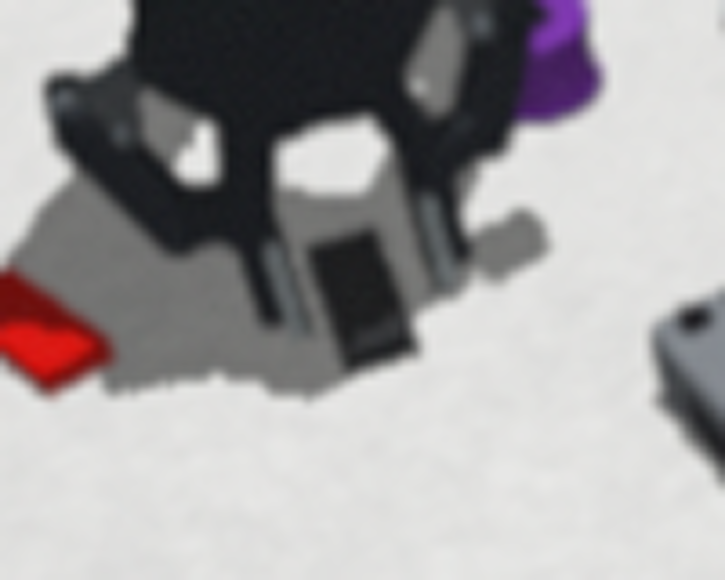

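Emit:
step_arm --increments '[[15, [0, 0, 0], 0], [15, [0, 0, 0], 0], [15, [0, 0, 0], 0], [15, [0, 0, 0], 0], [15, [0, 0, 0], 0]]'

```text
clock: 30.25
tool_pos: [0.4109, -0.3159, 0.0052]
eef_rot: [0.455, 0.542, 0.454, -0.542]
ft_force: [0.4, 1.5, 6.4]
gripper_width: 0.0204
```

Emit:
step_arm --increments '[[15, [-15, 0, 0], 0], [15, [-45, 0, 0], 0], [15, [-80, 0, 0], 0], [15, [-110, 0, 0], 0], [15, [-110, 0, 0], 0]]'

```text
clock: 30.88
tool_pos: [0.4114, -0.3168, 0.1173]
eef_rot: [-0.457, -0.542, -0.452, 0.542]
ft_force: [-0.4, 0.3, -0.1]
gripper_width: 0.0203
```

```bash
python3 go.py 548.9 -116.9 110 -88.8; python3 look.py scene s10 50 130 140 110
```

```text
t 30.88 tcp [ 411.4 -316.8  117.3] down [ 0.004 -0.005 -1.   ] jawyaw -100.02 w 20.3 q [-0.87  0.31  1.77 -0.    1.06  0.87] F [-0.4  0.3 -0.1]
shift [   6.9  100.5 -220.8] dist 242.7 turn -11.22 (alt 168.8 )
```

View pics/s10.png

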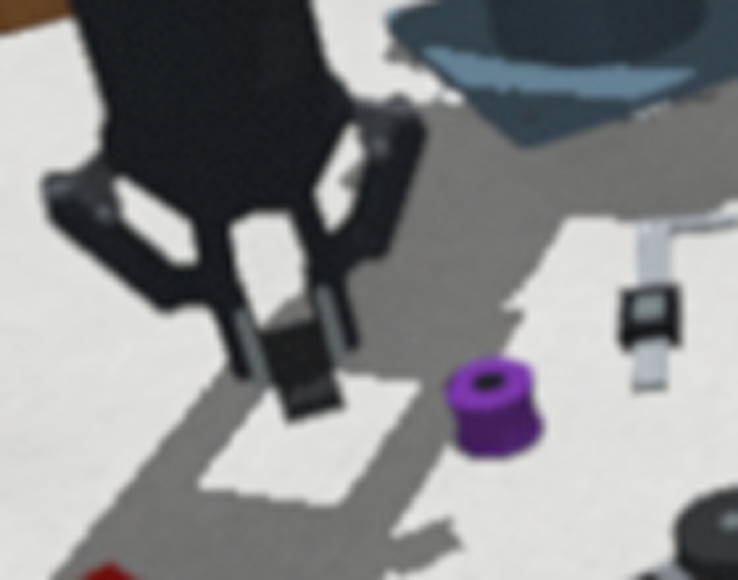

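Emit:
step_arm --increments '[[15, [0, 25, -55], -3], [15, [0, 50, -110], -6], [15, [0, 75, -165], -9], [15, [0, 100.5, -221], -11.2], [15, [0, 100.5, -221], -11.2]]'

```text
clock: 31.55
tool_pos: [0.5484, -0.1109, 0.1126]
eef_rot: [0.506, 0.493, 0.508, -0.493]
ft_force: [-0.1, -0.9, -0.4]
gripper_width: 0.0204
```

Emit:
step_arm --increments '[[15, [15, 0, 0], 0], [15, [35, 0, 0], 0], [15, [55, 0, 0], 0], [15, [55, 0, 0], 0], [15, [55, 0, 0], 0]]'

```text
clock: 32.17
tool_pos: [0.5472, -0.1162, 0.0589]
eef_rot: [0.505, 0.495, 0.505, -0.495]
ft_force: [0.1, 0.1, -0.1]
gripper_width: 0.02
```

```bash
python3 go.py 549.3 -117 34 -88.8
```

```text
t 32.17 tcp [ 547.2 -116.2   58.9] down [-0.001  0.    -1.   ] jawyaw -88.92 w 20.0 q [-0.41  0.45  1.72 -0.    0.97  1.14] F [ 0.1  0.1 -0.1]
shift [24.9  2.1  0.9] dist 25.1 turn -0.12 (alt 179.9 )
```

Emit:
step_arm --increments '[[15, [0, 2.1, 0.8], 0], [15, [8, 2.1, 0.8], 0], [15, [16, 2.1, 0.8], 0], [15, [20, 2.1, 0.8], 0], [15, [20, 2.1, 0.8], 0]]'

```text
clock: 32.8
tool_pos: [0.5494, -0.1156, 0.0385]
eef_rot: [0.505, 0.495, 0.506, -0.495]
ft_force: [0.1, -0.5, -1.2]
gripper_width: 0.0203
```

```bash
python3 go.py 549.3 -117 34 -88.8; python3 look.py scene s11 180 170 90 70
```

```text
t 32.8 tcp [ 549.4 -115.6   38.5] down [-0.001  0.    -1.   ] jawyaw -88.81 w 20.3 q [-0.41  0.48  1.74  0.    0.93  1.14] F [ 0.1 -0.5 -1.2]
shift [ 4.5 -0.1  1.4] dist 4.7 turn -0.01 (alt 180.0 )
```

View pics/s11.png

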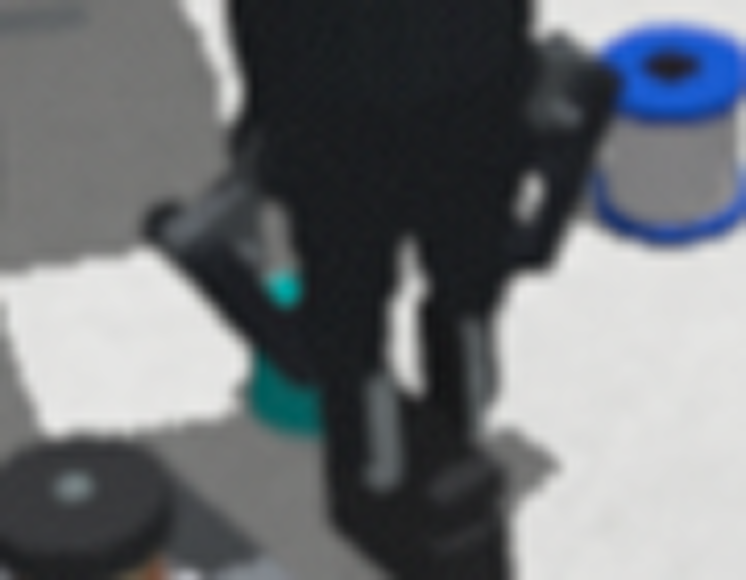

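Emit:
step_arm --increments '[[15, [0, -0.1, 1.4], 0], [15, [1, -0.1, 1.4], 0], [15, [2, -0.1, 1.4], 0], [15, [3, -0.1, 1.4], 0], [15, [3, -0.1, 1.4], 0]]'

```text
clock: 33.48
tool_pos: [0.5497, -0.1172, 0.036]
eef_rot: [0.505, 0.495, 0.505, -0.495]
ft_force: [-0.0, -0.3, 0.0]
gripper_width: 0.0203
```

```bash
python3 go.py 549.3 -117 33 -88.8; python3 look.py scene s12 180 190 90 70
```

```text
t 33.48 tcp [ 549.7 -117.2   36. ] down [-0.  0. -1.] jawyaw -88.81 w 20.3 q [-0.41  0.48  1.74  0.    0.92  1.14] F [-0.  -0.3  0. ]
shift [ 3.  -0.3 -0.2] dist 3.0 turn -0.01 (alt 180.0 )
```

View pics/s12.png

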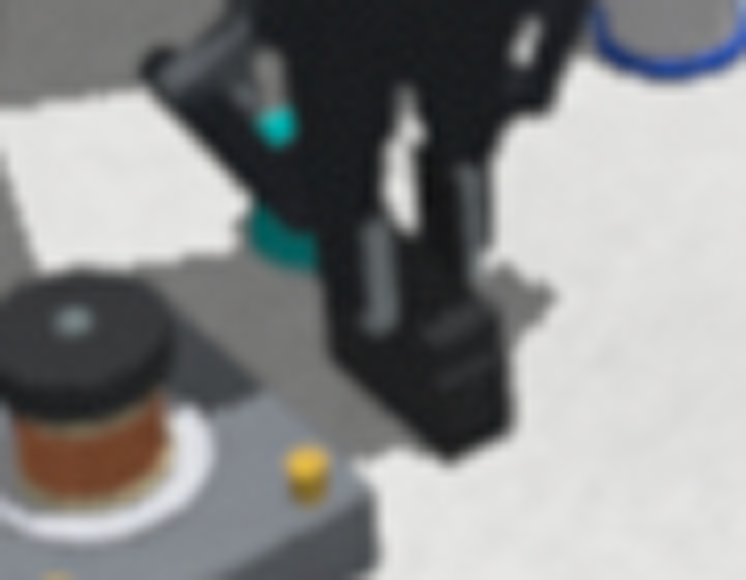

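Bar end (≈465,330 in the crop) lines up with the E-core end below. Lowering to contact.

Emit:
step_arm --increments '[[15, [0.7, -0.3, -0.2], 0], [15, [1.4, -0.3, -0.2], 0], [15, [2.1, -0.3, -0.2], 0], [15, [2.6, -0.3, -0.2], 0], [15, [2.6, -0.3, -0.2], 0]]'

```text
clock: 34.15
tool_pos: [0.5494, -0.117, 0.0334]
eef_rot: [0.505, 0.495, 0.505, -0.495]
ft_force: [0.4, 0.0, -0.0]
gripper_width: 0.0203
```

Emit:
step_arm --increments '[[15, [0.5, 0, 0], 0], [15, [1, 0, 0], 0], [15, [1.3, 0, 0], 0], [15, [1.3, 0, 0], 0], [15, [1.3, 0, 0], 0]]'

```text
clock: 34.78
tool_pos: [0.5495, -0.1172, 0.0332]
eef_rot: [0.505, 0.495, 0.505, -0.495]
ft_force: [-2.7, 0.4, 6.9]
gripper_width: 0.0203
```

Emit:
step_arm --increments '[[30, [-0.5, 0, 0], 0], [38, [-0.5, 0, 0], 0], [38, [-10, 0, 0], 0], [38, [-50, 0, 0], 0], [65, [-100, 0, 0], 0]]'

```text
clock: 35.4
tool_pos: [0.5486, -0.1168, 0.1327]
eef_rot: [0.504, 0.495, 0.506, -0.495]
ft_force: [1.7, -0.6, 0.8]
gripper_width: 0.0551
```

```bash
python3 - <<'E'
from bob import *
print("spool bore top",bore("top","top0",(.461,.038),.05),bore("top","t5",(.461,.038),.05))
# stand posts tops in top image: dark balls; also yaw by stand base fit
from fit import *
p=np.load("top0p.npy"); 
cv2.imwrite("pics/stand.png",cv2.resize(p[140:190,145:212],None,fx=11,fy=11,interpolation=2))
E
python3 go.py 461 40 130 0
```

```text
spool bore top [460.9  37.7] [461.   37.7]
t 35.4 tcp [ 548.6 -116.8  132.7] down [-0.002  0.001 -1.   ] jawyaw -88.82 w 55.1 q [-0.41  0.36  1.64  0.    1.14  1.14] F [ 1.7 -0.6  0.8]
shift [   3.1  -84.4 -158.5] dist 179.6 turn -88.82 (alt 91.2 )
```

View pics/stand.png

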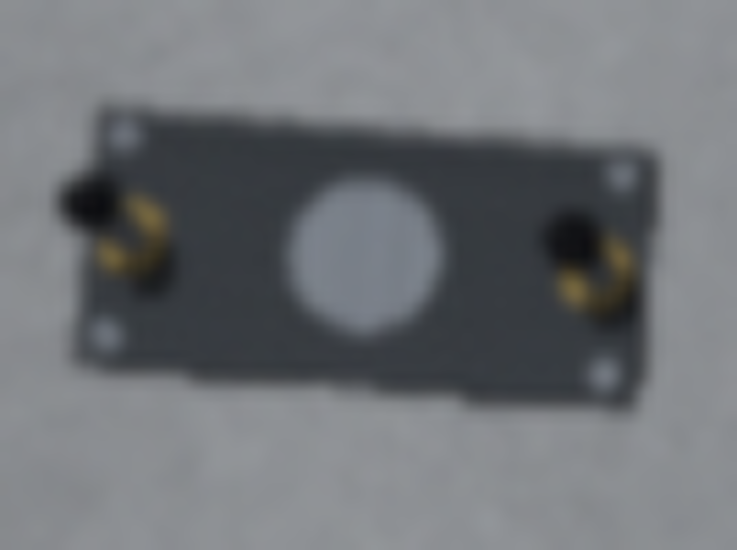

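Run:
```python
from h import *
print((plane("top",177.66,162.77,.008)*1000).round(1)); 
a=plane("top",125.5/11-.5+145,136.5/11-.5+140,.008);b=plane("top",622.5/11-.5+145,176.5/11-.5+140,.008);c=plane("top",604.5/11+144.5,375.5/11+139.5,.008);d=plane("top",106.5/11+144.5,335.5/11+139.5,.008)
for u in(a-b,d-c): print(np.degrees(np.arctan2(-u[0],u[1])).round(2),np.linalg.norm(u))
```

```text
[552.8 201.8   8. ]
-5.45 0.13251535832476663
-5.42 0.13217591778963317
```

Emit:
step_arm --increments '[[68, [0, -20, -35], -10], [68, [0, -40, -70], -20], [68, [0, -60, -110], -30], [68, [0, -84, -158], -40], [68, [0, -84, -158], -50]]'

```text
clock: 36.02
tool_pos: [0.4598, 0.0421, 0.1326]
eef_rot: [0.668, 0.232, 0.669, -0.232]
ft_force: [0.4, -0.6, -0.2]
gripper_width: 0.0682
```

```bash
python3 go.py 461.5 39.5 130 -5
```

```text
t 36.02 tcp [459.8  42.1 132.6] down [-0.001  0.001 -1.   ] jawyaw -38.28 w 68.2 q [-0.15  0.2   1.88  0.    1.07  0.52] F [ 0.4 -0.6 -0.2]
shift [ 2.6 -0.9  2.9] dist 4.0 turn -33.28 (alt 146.7 )
```

Emit:
step_arm --increments '[[68, [0, -0.9, 2.9], -10], [68, [0, -0.9, 2.9], -20], [68, [0, -0.9, 2.9], -30], [68, [0, -0.9, 2.9], -32.9], [68, [0, -0.9, 2.9], -32.9]]'

```text
clock: 36.65
tool_pos: [0.464, 0.0366, 0.1327]
eef_rot: [0.706, 0.037, 0.706, -0.037]
ft_force: [-0.5, 0.6, 0.3]
gripper_width: 0.068
```

```bash
python3 go.py 461.5 40 28 -5.4; python3 look.py top t6 270 110 100 80; python3 look.py scene s13 170 170 110 86
python3 - <<'E'
from meas import *
p=np.load("t6p.npy"); 
p0=np.array((.5488,-.1194,.02)); O=soft(p.astype(float),(45,41,39),TB); roi=roi_of("top","bar",p0,4,.028)
r,c,s=fit("top","bar",O,roi,p0,True,.028); print((r[:2]*1000).round(1),np.degrees(r[2]).round(1),c,s)
M["both"]=box(.056,.022,0,.038); roi=roi_of("top","both",p0,4); r,c,s=fit("top","both",O,roi,p0,True); print((r[:2]*1000).round(1),np.degrees(r[2]).round(1),c,s)
E
```

```text
t 36.65 tcp [464.   36.6 132.7] down [ 0.001 -0.    -1.   ] jawyaw -5.95 w 68.0 q [-0.16  0.2   1.87  0.    1.07 -0.06] F [-0.5  0.6  0.3]
shift [104.7   3.1  -2.9] dist 104.8 turn -0.55 (alt 179.5 )
[ 543.8 -118.1] 2.0 10.114249694200256 179.55329098003807
[ 546.8 -119.6] -0.1 5.94511373834693 179.55329098003807
```

View pics/t6.png

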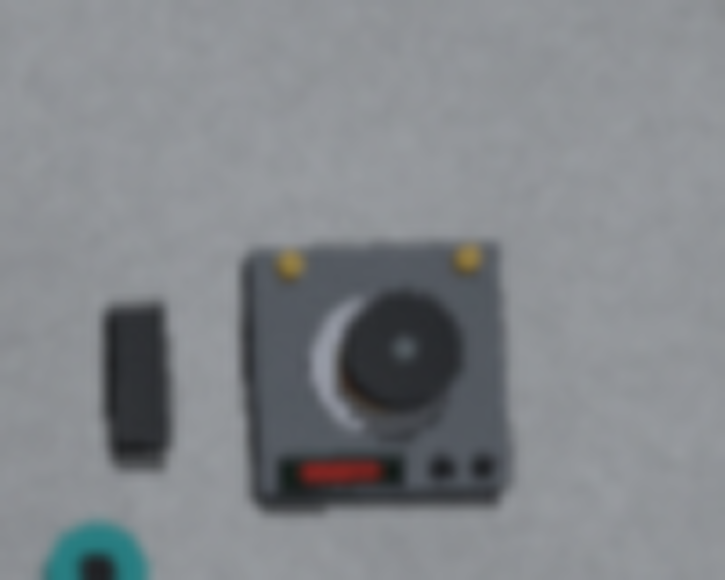

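View pics/s13.png

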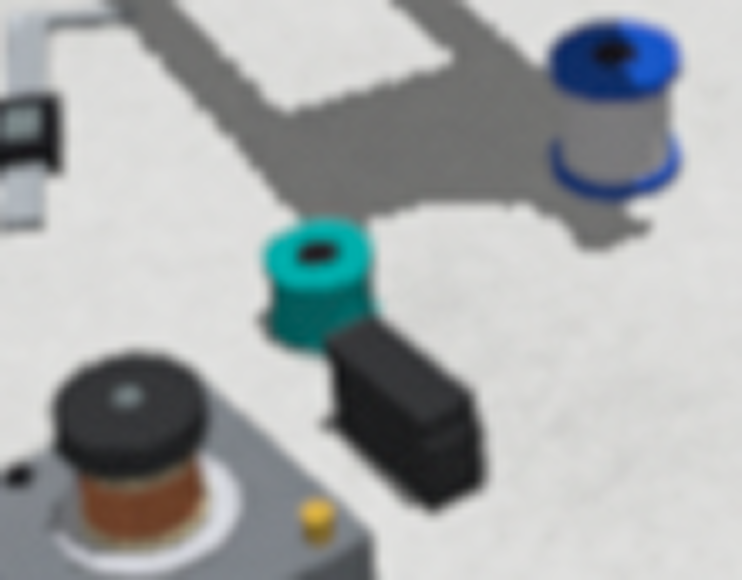

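Emit:
step_arm --increments '[[68, [0, 3.1, -2.3], 0], [68, [35, 3.1, -2.3], -0.5], [68, [70, 3.1, -2.3], -0.5], [68, [100, 3.1, -2.3], -0.5], [68, [104, 3.1, -2.3], -0.5]]'

```text
clock: 37.38
tool_pos: [0.4601, 0.0404, 0.0266]
eef_rot: [0.705, 0.034, 0.708, -0.033]
ft_force: [0.2, -0.5, 0.9]
gripper_width: 0.0678
```

```bash
python3 go.py 461.5 40 28 -5.4;python3 look.py scene s14 200 120 110 86
```

```text
t 37.38 tcp [460.1  40.4  26.6] down [-0.004  0.001 -1.   ] jawyaw -5.44 w 67.8 q [-0.15  0.36  1.99  0.    0.8  -0.06] F [ 0.2 -0.5  0.9]
shift [-1.4 -0.2  1.4] dist 2.0 turn -0.04 (alt 180.0 )
```

View pics/s14.png

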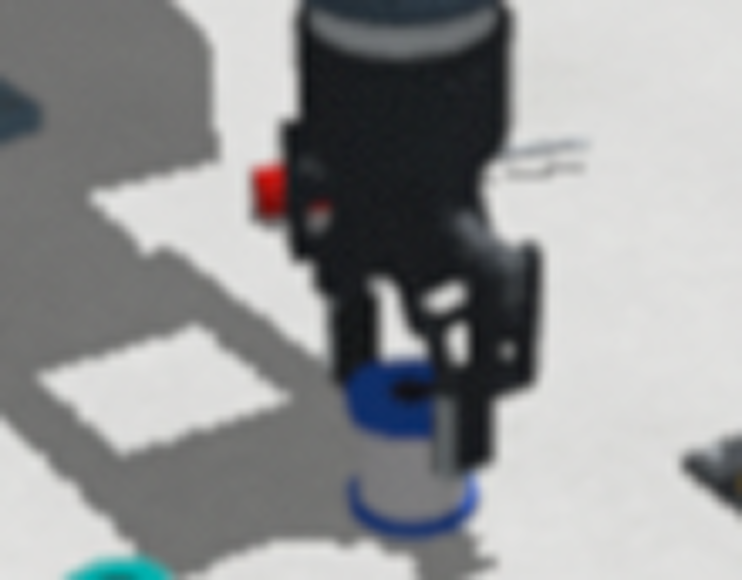

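Emit:
step_arm --increments '[[44, [0, 0, 0], 0], [42, [0, 0, 0], 0], [42, [0, 0, 0], 0], [42, [0, 0, 0], 0], [42, [0, 0, 0], 0]]'

```text
clock: 38.05
tool_pos: [0.4627, 0.0399, 0.0295]
eef_rot: [0.707, 0.033, 0.705, -0.033]
ft_force: [-2.4, 0.1, 6.6]
gripper_width: 0.0482
```

Emit:
step_arm --increments '[[42, [-10, 0, 0], 0], [42, [-40, 0, 0], 0], [42, [-80, 0, 0], 0], [42, [-100, 0, 0], 0], [42, [-100, 0, 0], 0]]'

```text
clock: 38.67
tool_pos: [0.4633, 0.0398, 0.1303]
eef_rot: [0.708, 0.033, 0.705, -0.034]
ft_force: [0.5, 1.0, -2.7]
gripper_width: 0.0483
```

```bash
python3 go.py 553.5 204.3 135 -5.4;python3 look.py scene s15 200 100 110 86
```

```text
t 38.67 tcp [463.3  39.8 130.3] down [ 0.005 -0.001 -1.   ] jawyaw -5.41 w 48.3 q [-0.15  0.2   1.88 -0.    1.06 -0.06] F [ 0.5  1.  -2.7]
shift [ -4.4 172.3  74.3] dist 187.7 turn -0.01 (alt 180.0 )
```

View pics/s15.png

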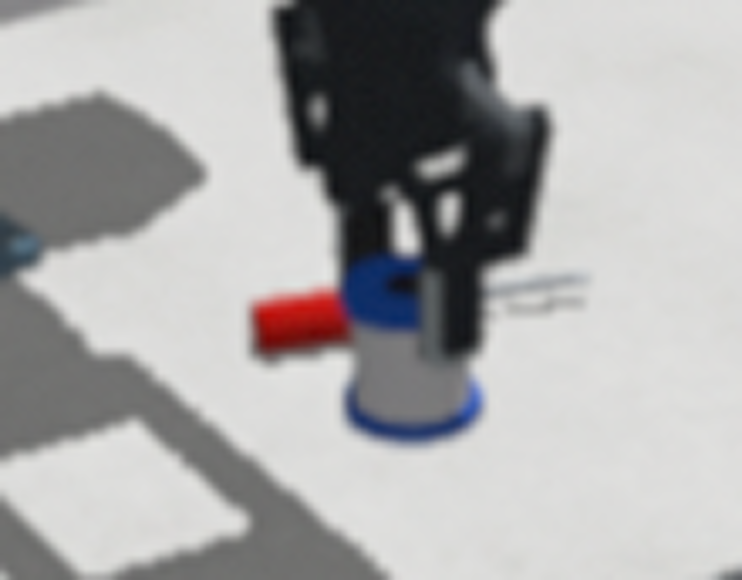

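Emit:
step_arm --increments '[[42, [0, 43, 18], 0], [42, [0, 86, 37], 0], [42, [0, 129, 56], 0], [42, [0, 172, 74], 0], [42, [0, 172, 74], 0]]'

```text
clock: 39.35
tool_pos: [0.5519, 0.2067, 0.1262]
eef_rot: [0.706, 0.032, 0.707, -0.032]
ft_force: [0.2, -0.2, -1.9]
gripper_width: 0.0479
```

Emit:
step_arm --increments '[[42, [0, 0, 0], 0], [42, [10, 0, 0], 0], [42, [20, 0, 0], 0], [42, [20, 0, 0], 0], [42, [20, 0, 0], 0]]'

```text
clock: 39.98
tool_pos: [0.5518, 0.2039, 0.1082]
eef_rot: [0.706, 0.034, 0.706, -0.034]
ft_force: [0.2, -0.8, -1.7]
gripper_width: 0.048
```

```bash
python3 go.py 553.6 204.2 45 -5.4
```

```text
t 39.98 tcp [551.8 203.9 108.2] down [ 0.  0. -1.] jawyaw -5.45 w 48.0 q [0.16 0.43 1.6  0.   1.11 0.26] F [ 0.2 -0.8 -1.7]
shift [63.2  0.5  1.7] dist 63.3 turn -0.05 (alt 180.0 )
```

Emit:
step_arm --increments '[[42, [0, 0.5, 1.7], 0], [42, [20, 0.5, 1.7], 0], [42, [45, 0.5, 1.7], 0], [42, [63, 0.5, 1.7], 0], [42, [63, 0.5, 1.7], 0]]'

```text
clock: 40.6
tool_pos: [0.5526, 0.2044, 0.0441]
eef_rot: [0.705, 0.033, 0.707, -0.034]
ft_force: [-0.6, 0.5, -0.9]
gripper_width: 0.048
```

Emit:
step_arm --increments '[[42, [2, 0, 0], 0], [42, [4, 0, 0], 0], [42, [5, 0, 0], 0], [42, [5, 0, 0], 0], [42, [5, 0, 0], 0]]'

```text
clock: 41.22
tool_pos: [0.5536, 0.2046, 0.0404]
eef_rot: [0.706, 0.033, 0.706, -0.033]
ft_force: [-0.3, -0.2, -1.2]
gripper_width: 0.0478
```

```bash
python3 go.py 553.6 204.2 37 -5.4;python3 look.py scene s16 270 120 110 86
```

```text
t 41.23 tcp [553.6 204.6  40.4] down [ 0.  0. -1.] jawyaw -5.41 w 47.8 q [0.17 0.52 1.66 0.   0.97 0.26] F [-0.3 -0.2 -1.2]
shift [ 3.4 -0.4  0. ] dist 3.4 turn -0.01 (alt 180.0 )
```

View pics/s16.png

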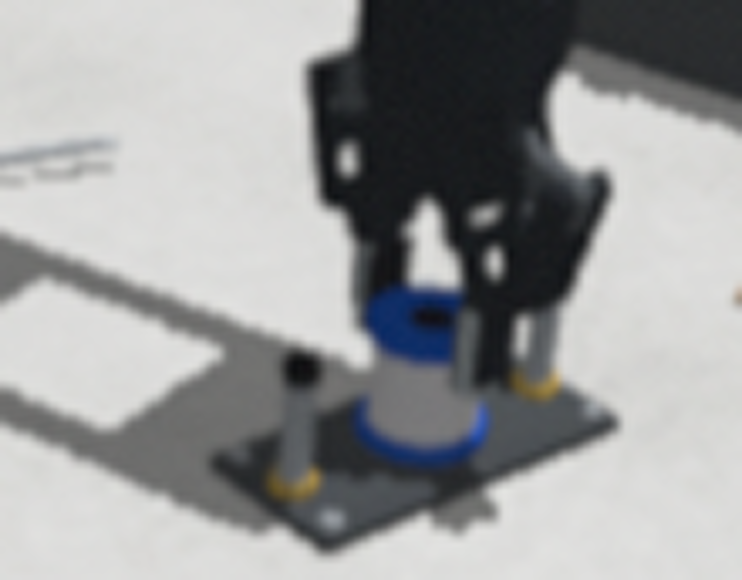

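Emit:
step_arm --increments '[[42, [1, -0.3, 0], 0], [42, [2, -0.3, 0], 0], [42, [3, -0.3, 0], 0], [42, [3.5, -0.3, 0], 0], [42, [3.5, -0.3, 0], 0]]'

```text
clock: 41.9
tool_pos: [0.5535, 0.2043, 0.0376]
eef_rot: [0.706, 0.033, 0.706, -0.033]
ft_force: [-2.7, -1.3, 6.1]
gripper_width: 0.0482
```

Emit:
step_arm --increments '[[55, [-0.5, 0, 0], 0], [66, [-0.5, 0, 0], 0], [66, [-0.5, 0, 0], 0], [66, [-40, 0, 0], 0], [66, [-90, 0, 0], 0]]'

```text
clock: 42.52
tool_pos: [0.5524, 0.204, 0.1262]
eef_rot: [0.705, 0.033, 0.708, -0.034]
ft_force: [1.0, -0.2, -0.2]
gripper_width: 0.0659
```

Emit:
step_arm --increments '[[66, [-20, -20, -50], 0], [66, [-20, -40, -100], 0], [66, [-20, -60, -150], 0], [66, [-20, -60, -200], 0], [66, [-20, -60, -200], 0]]'

```text
clock: 43.15
tool_pos: [0.3449, 0.1634, 0.1464]
eef_rot: [0.706, 0.033, 0.707, -0.033]
ft_force: [1.1, 0.7, -0.0]
gripper_width: 0.0658
```

```bash
python3 go.py;python3 look.py scene s17 150 130 220 160; python3 look.py top t7 130 110 230 140
python3 - <<'E'
from bob import *
print("spool bore",bore("top","t7",(.553,.202),.058),"ref 552.8 201.8")
r,c,s=measure(np.load("t7p.npy"),"spool",(.553,.202,0),.008); print(r*1000,c,s)
from capm import *
capmeas("t7")
p=np.load("t7p.npy").astype(float)
p0=np.array((.5488,-.1194,.02)); O=soft(p,(45,41,39),TB)
M["both"]=box(.056,.022,0,.038); roi=roi_of("top","both",p0,4); r,c,s=fit("top","both",O,roi,p0,True); print((r[:2]*1000).round(1),np.degrees(r[2]).round(1),c,s)
E
```

```text
t 43.15 tcp [344.9 163.4 146.4] down [-0.002 -0.    -1.   ] jawyaw -5.36 w 65.8 q [0.15 0.04 2.03 0.   1.08 0.24] F [ 1.1  0.7 -0. ]
spool bore [552.6 201.6] ref 552.8 201.8
[552.62407079 202.07903236   0.        ] 27.793539237045582 252.82222222222222
disc fit (array([ 0.5473996 , -0.21464092,  0.        ]), np.float64(9.333519800076893), np.float64(223.30000000000004))
dot [ 550.  -215.6   77. ]
[ 546.9 -119.6] -0.1 5.8933352856825625 190.80402463800831
```

View pics/s17.png

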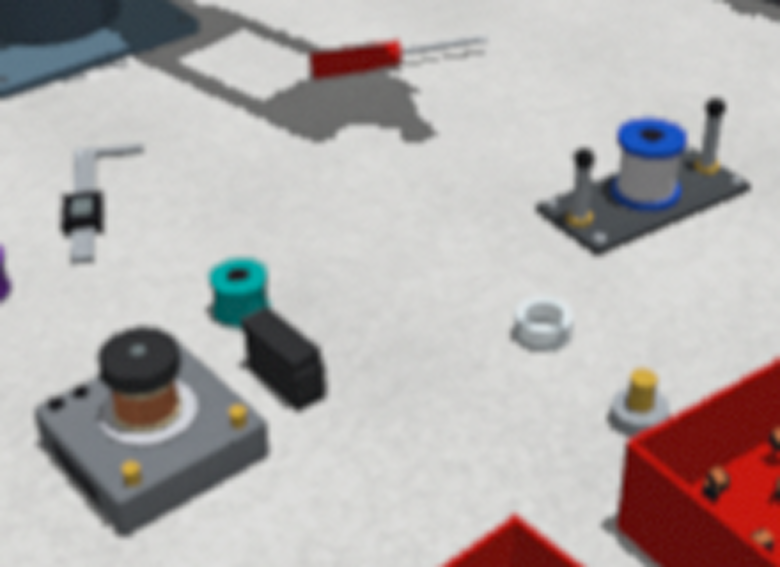

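View pics/t7.png

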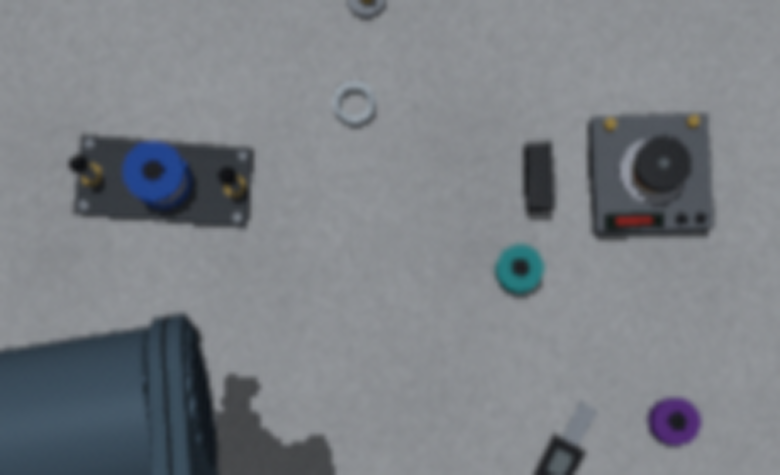

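Run:
```python
from ov import *
G=(0,255,0)
M["eb"]=box(.056,.022,.028,.0281);M["et"]=box(.056,.022,.038,.0381)
t=(.5484,-.1195,.02); ov("top","t7",[("et",t,0,G)],(275,135,30,45),"ovt7",12)
p=np.load("s17p.npy"); c=cv2.resize(p[208:255,212:250],None,fx=14,fy=14,interpolation=cv2.INTER_CUBIC); c=np.clip(c.astype(float)*2.2,0,255).astype(np.uint8)
a=cv2.imread("pics/ovt7.png"); c=cv2.resize(c,None,fx=.84,fy=.84); H=max(a.shape[0],c.shape[0]); pad=lambda i:cv2.copyMakeBorder(i,0,H-i.shape[0],0,0,cv2.BORDER_CONSTANT); im=np.hstack([pad(a),pad(c)]); cv2.imwrite("pics/fin.png",cv2.resize(im[:600],None,fx=.95,fy=.95))
```

```text
(no output)
```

View pics/fin.png

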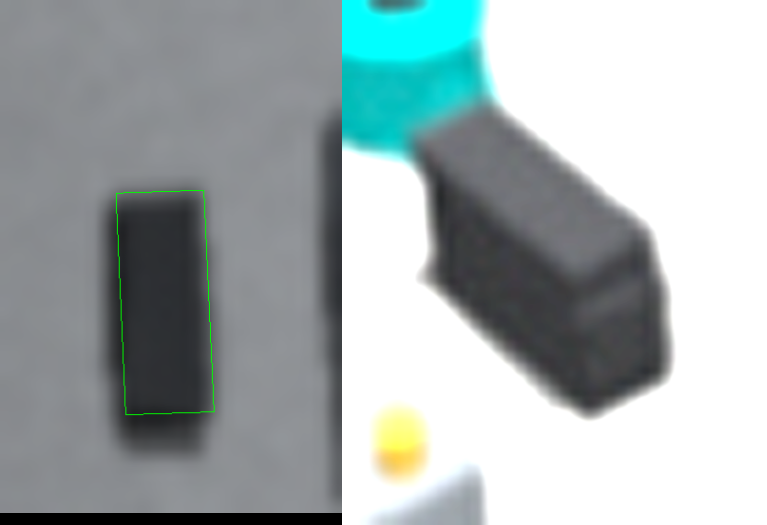

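Run:
```python
from fit import *
for n,tag,p0,th in(("scene","s17",(.549,-.115,.02),215),("top","t7",(.5484,-.1195,.02),260)):
    p=np.load(tag+"p.npy").astype(float); s=p.sum(2)
    dark=np.clip((th+60-s)/120,0,1)*(p.max(2)-p.min(2)<40)
    M["bb"]=box(.062,.03,0,.038); roi=roi_of(n,"bb",p0,3); x0,y0,w,h=roi; o=dark[y0:y0+h,x0:x0+w].copy()
    nn,l,st,c=cv2.connectedComponentsWithStats((o>.4).astype(np.uint8)); i=1+st[1:,4].argmax(); o[cv2.dilate((l==i).astype(np.uint8),np.ones((3,3)))==0]=0
    def f(q):
        h=box(.056,.022,0,.028)+box(.056,.022,.028,.038,q[3]*.01,q[4]*.01)
        return ((render(n,h,(p0[0]+q[0]*.01,p0[1]+q[1]*.01,p0[2]+q[2]*.1),roi)-o)**2).sum()
    b=None
    for st0 in ([0,0,0,0,0],[0,0,0,-.3,0],[.2,0,0,.2,.1]):
        x=np.array(st0,float)
        for k in range(3): r=minimize(f,x,method="Nelder-Mead",options=dict(initial_simplex=np.vstack([x,x+np.eye(5)*.4/(k+1)]),maxiter=800)); x=r.x
        print(n,(x*10).round(1),round(r.fun,1),o.sum().round())
```

```text
scene [ 0.9 -0.6 -7.6  3.4 -4.6] 15.3 391.0
scene [ 0.6 -0.4 -7.8  3.6 -5.1] 15.3 391.0
scene [ 0.7 -0.5 -8.3  4.2 -5. ] 15.2 391.0
top [-3.2 -0.3 -0.2  1.4  1.3] 2.6 184.0
top [ 0.2 -0.4 -0.  -7.2  2.6] 2.4 184.0
top [-1.7 -0.3 -0.  -0.   1.4] 2.7 184.0
```

Run:
```python
from fit import *
def run(n,tag,hulls,p0,th,nf):
    p=np.load(tag+"p.npy").astype(float); s=p.sum(2)
    dark=np.clip((th+60-s)/120,0,1)*(p.max(2)-p.min(2)<40)
    M["bb"]=box(.062,.03,0,.038); roi=roi_of(n,"bb",p0,3); x0,y0,w,h=roi; o=dark[y0:y0+h,x0:x0+w].copy()
    nn,l,st,c=cv2.connectedComponentsWithStats((o>.4).astype(np.uint8)); i=1+st[1:,4].argmax(); o[cv2.dilate((l==i).astype(np.uint8),np.ones((3,3)))==0]=0
    f=lambda q:((render(n,hulls(q),(p0[0]+q[0]*.01,p0[1]+q[1]*.01,.02),roi)-o)**2).sum()
    x=np.zeros(nf)
    for k in range(3): r=minimize(f,x,method="Nelder-Mead",options=dict(initial_simplex=np.vstack([x,x+np.eye(nf)*.4/(k+1)]),maxiter=600)); x=r.x
    return (x*10).round(1),round(r.fun,1)
for n,tags,p0,th in(("scene",("s8","s17"),(.549,-.115,.02),255),("scene",("s8","s17"),(.549,-.115,.02),300),("top",("t5","t7"),(.5484,-.1195,.02),260)):
    e,c=run(n,tags[0],lambda q:M["ecore"],p0,th,2); print(n,"ecore alone",e,c)
    pe=(p0[0]+e[0]/1000,p0[1]+e[1]/1000,.02)
    M2=lambda q:[h+[-q[0]*.01*np.cos(0)*1,0,0]*0 if 0 else h for h in M["ecore"]]
    # ecore fixed: render bar with shift q, ecore compensated
    def hu(q): return [h-np.array([q[0]*.01,q[1]*.01,0]) for h in M["ecore"]]+[box(.056,.022,.028,.038)[0]]
    print(n,"bar rel ecore",run(n,tags[1],hu,pe,th,2))
```

```text
scene ecore alone [ 3.2 -2.5] 52.8
scene bar rel ecore (array([-0.3, -2.7]), np.float64(26.9))
scene ecore alone [ 2.7 -1.8] 33.9
scene bar rel ecore (array([ 0.4, -2.5]), np.float64(13.5))
top ecore alone [-0.5 -0.1] 8.5
top bar rel ecore (array([-6.6,  1. ]), np.float64(3.6))
```

Run:
```python
from ov import *
ims=[]
M["e1"]=box(.056,.022,0,.028);
for i,d in enumerate((0,-.003)):
    M["b1"]=box(.056,.022,.028,.038,d)
    t=(.5517,-.117,.02)
    ov("scene","s17",[("e1",t,0,(0,255,0)),("b1",t,0,(0,0,255))],(212,208,36,45),f"o{i}",11)
    ims.append(np.clip(cv2.imread(f"pics/o{i}.png").astype(float)*1.8,0,255).astype(np.uint8))
cv2.imwrite("pics/ovb.png",np.hstack(ims))
```

```text
(no output)
```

View pics/ovb.png

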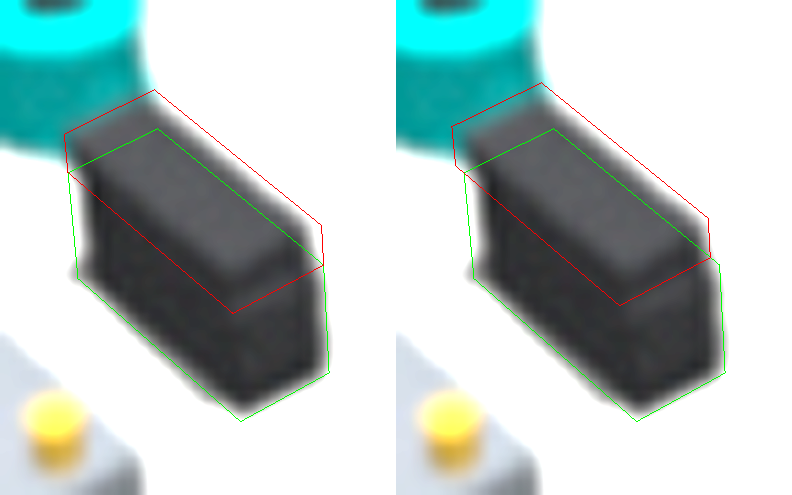

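```bash
python3 go.py 549.4 -117 140 -88.8
```

```text
t 43.25 tcp [349.4 163.5 147.2] down [ 0.002  0.    -1.   ] jawyaw -5.39 w 65.9 q [ 0.15  0.04  2.02 -0.    1.08  0.24] F [-0.   0.9 -0.1]
shift [   7.6 -260.5  225.4] dist 344.6 turn 83.41 (alt -96.6 )
```

Emit:
step_arm --increments '[[40, [0, -33, 28], 10], [40, [0, -65, 56], 20], [40, [0, -98, 84], 30], [40, [0, -130, 113], 40], [40, [0, -163, 141], 50]]'

```text
clock: 43.88
tool_pos: [0.4763, -0.0143, 0.1466]
eef_rot: [0.625, 0.331, 0.625, -0.331]
ft_force: [0.6, 0.8, -0.3]
gripper_width: 0.0402
```

```bash
python3 go.py 549.4 -117 130 -88.8
```

```text
t 43.88 tcp [476.3 -14.3 146.6] down [ 0.001 -0.    -1.   ] jawyaw -55.78 w 40.2 q [-0.26  0.21  1.83  0.    1.11  0.71] F [ 0.6  0.8 -0.3]
shift [ 16.7   2.7 126. ] dist 127.1 turn 33.02 (alt -147.0 )
```

Emit:
step_arm --increments '[[38, [0, 1, 35], 10], [38, [0, 2, 75], 20], [38, [0, 2.7, 110], 30], [38, [0, 2.7, 126], 33], [38, [0, 2.7, 126], 33]]'

```text
clock: 44.5
tool_pos: [0.5481, -0.1152, 0.1461]
eef_rot: [0.507, 0.493, 0.507, -0.493]
ft_force: [-0.3, 0.6, -0.5]
gripper_width: 0.0379
```

Emit:
step_arm --increments '[[38, [0, 0, 0], 0], [38, [30, 0, 0], 0], [38, [60, 0, 0], 0], [38, [80, 0, 0], 0], [38, [80, 0, 0], 0]]'

```text
clock: 45.12
tool_pos: [0.5457, -0.1127, 0.0655]
eef_rot: [0.506, 0.492, 0.509, -0.493]
ft_force: [-0.3, 0.2, 0.1]
gripper_width: 0.0381
```

```bash
python3 go.py 549.4 -117 34.5 -88.8
```

```text
t 45.12 tcp [ 545.7 -112.7   65.5] down [-0.003  0.002 -1.   ] jawyaw -88.28 w 38.1 q [-0.4   0.44  1.72  0.    0.99  1.14] F [-0.3  0.2  0.1]
shift [31.   3.6  4.5] dist 31.6 turn 0.52 (alt -179.5 )
```

Emit:
step_arm --increments '[[38, [0, 3.6, 4.4], 0.5], [38, [8, 3.6, 4.4], 0.5], [38, [14, 3.6, 4.4], 0.5], [38, [14, 3.6, 4.4], 0.5], [38, [14, 3.6, 4.4], 0.5]]'

```text
clock: 45.75
tool_pos: [0.5511, -0.1187, 0.0527]
eef_rot: [0.505, 0.495, 0.505, -0.495]
ft_force: [0.4, 0.2, -0.3]
gripper_width: 0.0379
```

```bash
python3 go.py 549.4 -117 34.5 -88.8
```

```text
t 45.75 tcp [ 551.1 -118.7   52.7] down [-0.  0. -1.] jawyaw -88.92 w 37.9 q [-0.41  0.46  1.72  0.    0.96  1.14] F [ 0.4  0.2 -0.3]
shift [18.2 -1.7 -1.7] dist 18.4 turn -0.12 (alt 179.9 )
```

Emit:
step_arm --increments '[[38, [0, -1.7, -1.7], 0], [38, [8, -1.7, -1.7], 0], [38, [15, -1.7, -1.7], 0], [38, [18, -1.7, -1.7], 0], [38, [18, -1.7, -1.7], 0]]'

```text
clock: 46.38
tool_pos: [0.5492, -0.1169, 0.0342]
eef_rot: [0.504, 0.495, 0.505, -0.495]
ft_force: [0.4, 0.1, 0.8]
gripper_width: 0.038
```

```bash
python3 go.py 549.4 -117 34.5 -88.8
```

```text
t 46.38 tcp [ 549.2 -116.9   34.2] down [-0.001  0.    -1.   ] jawyaw -88.92 w 38.0 q [-0.41  0.48  1.74  0.    0.92  1.14] F [0.4 0.1 0.8]
shift [-0.3  0.2  0.1] dist 0.3 turn -0.12 (alt 179.9 )
```

Emit:
step_arm --increments '[[30, [0, 0, 0], 0], [15, [0, 0, 0], 0], [15, [0, 0, 0], 0], [15, [0, 0, 0], 0], [15, [-2, 0, 0], 0]]' --force 30

```text
clock: 47.0
tool_pos: [0.5492, -0.1169, 0.0366]
eef_rot: [0.505, 0.495, 0.505, -0.495]
ft_force: [0.7, 0.7, 0.2]
gripper_width: 0.0205
```

Emit:
step_arm --increments '[[15, [-2, 0, 0], 0], [15, [-2, 0, 0], 0], [15, [-2, 2, 0], 0], [15, [-2, 2, 0], 0], [15, [-2, 2, 0], 0]]'

```text
clock: 47.62
tool_pos: [0.5514, -0.1169, 0.0386]
eef_rot: [0.505, 0.495, 0.505, -0.495]
ft_force: [-0.9, 0.7, -0.7]
gripper_width: 0.0205
```

```bash
python3 go.py 551.3 -117 34.5 -88.8; python3 look.py scene s18 195 185 65 60
```

```text
t 47.62 tcp [ 551.4 -116.9   38.6] down [-0.  0. -1.] jawyaw -88.91 w 20.5 q [-0.41  0.48  1.73  0.    0.93  1.14] F [-0.9  0.7 -0.7]
shift [ 4.1 -0.1  0.1] dist 4.1 turn -0.11 (alt 179.9 )
```

View pics/s18.png

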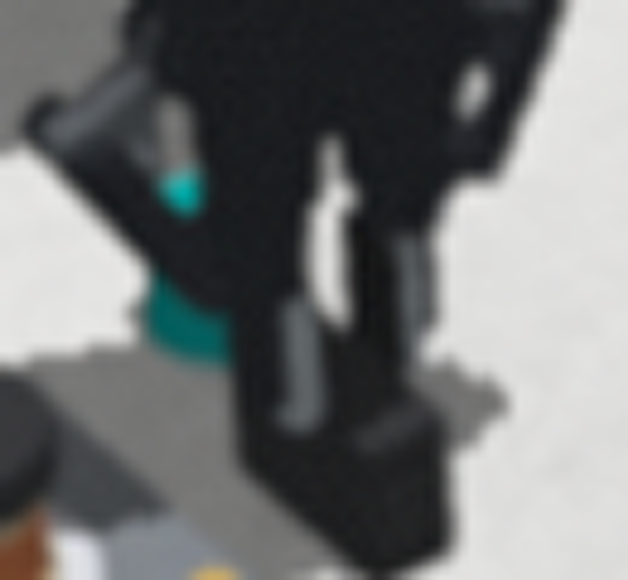

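Emit:
step_arm --increments '[[15, [1, 0, 0], 0], [15, [2, 0, 0], 0], [15, [3, 0, 0], 0], [15, [4, 0, 0], 0], [15, [4, 0, 0], 0]]'

```text
clock: 48.3
tool_pos: [0.5514, -0.117, 0.035]
eef_rot: [0.505, 0.495, 0.505, -0.495]
ft_force: [-1.0, 0.6, 3.5]
gripper_width: 0.0203
```

Emit:
step_arm --increments '[[15, [0.5, 0, 0], 0], [15, [1, 0, 0], 0], [15, [1, 0, 0], 0], [15, [1, 0, 0], 0], [15, [1, 0, 0], 0]]'

```text
clock: 48.92
tool_pos: [0.5515, -0.117, 0.035]
eef_rot: [0.505, 0.495, 0.505, -0.495]
ft_force: [-4.1, 0.9, 11.2]
gripper_width: 0.0205
```

Seated. Release, rise, and back off for a last look.

Emit:
step_arm --increments '[[15, [-1, 0, 0], 0], [30, [-1, 0, 0], 0], [38, [-1, 0, 0], 0], [38, [-12, 0, 0], 0], [38, [-60, 0, 0], 0]]'

```text
clock: 49.55
tool_pos: [0.5494, -0.1162, 0.0921]
eef_rot: [0.502, 0.494, 0.507, -0.496]
ft_force: [0.4, -0.6, -0.1]
gripper_width: 0.0383
```

Emit:
step_arm --increments '[[38, [-60, 0, 0], 0], [38, [-80, -40, -45], 0], [38, [-80, -80, -90], 0], [38, [-80, -120, -130], 0], [38, [-80, -160, -170], 0]]'

```text
clock: 50.18
tool_pos: [0.387, 0.051, 0.1744]
eef_rot: [0.505, 0.496, 0.504, -0.495]
ft_force: [-0.0, 1.2, 0.2]
gripper_width: 0.0379
```

Emit:
step_arm --increments '[[38, [0, -20, -20], 0], [38, [0, -20, -60], 0], [38, [0, -20, -60], 0], [38, [0, -20, -60], 0], [38, [0, -20, -60], 0]]'

```text
clock: 50.8
tool_pos: [0.3674, 0.1088, 0.1738]
eef_rot: [0.505, 0.495, 0.504, -0.496]
ft_force: [0.3, -0.9, -0.0]
gripper_width: 0.0377
```

```bash
python3 go.py;python3 look.py scene s19 150 130 220 160; python3 look.py top t8 130 110 230 140
python3 - <<'E'
from bob import *
print("spool bore",bore("top","t8",(.553,.202),.058),"ref 552.8 201.8")
from capm import *
capmeas("t8")
p=np.load("s19p.npy"); c=cv2.resize(p[208:255,212:250],None,fx=12,fy=12,interpolation=cv2.INTER_CUBIC); c=np.clip(c.astype(float)*2.,0,255).astype(np.uint8)
M["et"]=box(.056,.022,.038,.0381); ov("top","t8",[("et",(.5484,-.1195,.02),0,(0,255,0))],(275,135,27,47),"o",12)
cv2.imwrite("pics/fin2.png",np.hstack([c,cv2.imread("pics/o.png")]))
E
```

```text
t 50.8 tcp [367.4 108.8 173.8] down [ 0. -0. -1.] jawyaw -88.98 w 37.7 q [-0.01  0.    1.99 -0.    1.15  1.55] F [ 0.3 -0.9 -0. ]
spool bore [552.5 201.6] ref 552.8 201.8
disc fit (array([ 0.54745167, -0.2146866 ,  0.        ]), np.float64(9.352616301422529), np.float64(224.06666666666666))
dot [ 550.  -215.6   77. ]
```

View pics/fin2.png

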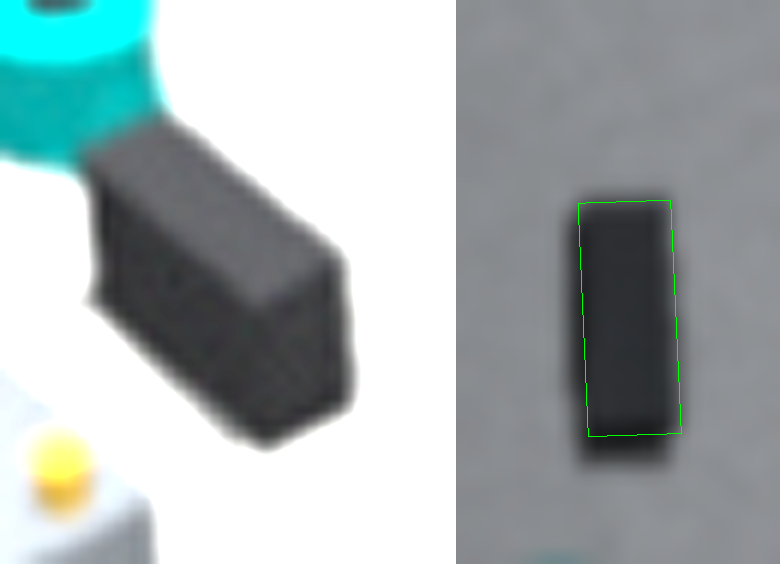

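View pics/s19.png

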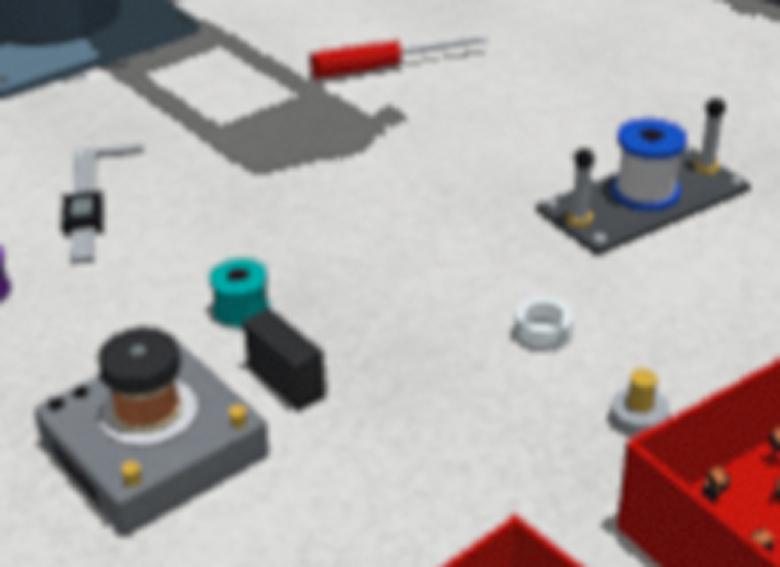

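```bash
python3 -c "
from rig import env
print(env.sign_off())"
```

```text
the job is handed in; nothing more can be done
None
```

The bench is set up and handed in at about 51 s of the 128 s allowed. Everything is standing free, with the gripper well clear.

Final camera positions, from the top camera relative to each target:

| Item | Check | Result |
|---|---|---|
| Bobbin | centre vs. tester plate centre | within about 0.5 mm (measured before the cap went on) |
| Cap | centre mark vs. plate centre | within about 1 mm |
| E-core | position vs. its place left of the tester | within about 1 mm, parallel to the tester within about 0.5° (measured before the bar went on) |
| Bar | ends vs. E-core ends | flush by eye in an enlarged crop |
| Spool | centre vs. midway between the posts | within about 0.5 mm, upright |

- **Corrections:** I regripped the bobbin once because it first landed about 2.7 mm off centre. I also regripped the bar to shift it about 2 mm, and that came after the spool was already placed.
- **Checks that disagreed:**
  - The scene camera reads several mm off the top camera, so I used it only for relative checks.
  - One outline fit of the cap put it about 3 mm off, but I judged it contaminated by shadow, since its centre mark and an overlay both showed it centred.
  - Automatic fits of the bar against the E-core were inconclusive, which is why that result rests on eye inspection.
- **Look-alikes:** the purple and turquoise bobbins and the red bar were not touched.

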